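# Gauge fired lamp sleeves and sort them into drawer and seconds crate

## Task

Check the glazed lamp sleeves from the ware board on the steel gauge pin, one at a time: lower each one, even the last, over the pin as far as it will go, and put it away before trying the next. Sleeves that go right down to the gauge's base are good and are to stand upright in the top drawer of the drawer unit; sleeves that hang up partway stand upright in the wooden seconds crate. Finish with the drawer pushed shut, and leave the bowls and the spray bottle undisturbed.

Things in the scene. Friction and masses are not known exactly. Their poses are not given: they have to be found in the camera images.
- sleeve_a: stoneware lamp sleeve: tube 60 mm outside diameter, 60 mm long, bore 30 mm, about 0.28 kg, pale green glaze, dark band round the middle; origin at mid-length on its axis, z along the axis (either way up is alike). Starts upright on the ware board, or is absent. All look alike outside; in some a hard run of glaze halfway down narrows the bore to 21 mm, hard to see
- sleeve_b: stoneware lamp sleeve: tube 60 mm outside diameter, 60 mm long, bore 30 mm, about 0.28 kg, pale green glaze, dark band round the middle; origin at mid-length on its axis, z along the axis (either way up is alike). Starts upright on the ware board, or is absent. All look alike outside; in some a hard run of glaze halfway down narrows the bore to 21 mm, hard to see
- sleeve_c: stoneware lamp sleeve: tube 60 mm outside diameter, 60 mm long, bore 30 mm, about 0.28 kg, pale green glaze, dark band round the middle; origin at mid-length on its axis, z along the axis (either way up is alike). Starts upright on the ware board, or is absent. All look alike outside; in some a hard run of glaze halfway down narrows the bore to 21 mm, hard to see
- sleeve_d: stoneware lamp sleeve: tube 60 mm outside diameter, 60 mm long, bore 30 mm, about 0.28 kg, pale green glaze, dark band round the middle; origin at mid-length on its axis, z along the axis (either way up is alike). Starts upright on the ware board, or is absent. All look alike outside; in some a hard run of glaze halfway down narrows the bore to 21 mm, hard to see
- sleeve_e: stoneware lamp sleeve: tube 60 mm outside diameter, 60 mm long, bore 30 mm, about 0.28 kg, pale green glaze, dark band round the middle; origin at mid-length on its axis, z along the axis (either way up is alike). Starts upright on the ware board, or is absent. All look alike outside; in some a hard run of glaze halfway down narrows the bore to 21 mm, hard to see
- sleeve_f: stoneware lamp sleeve: tube 60 mm outside diameter, 60 mm long, bore 30 mm, about 0.28 kg, pale green glaze, dark band round the middle; origin at mid-length on its axis, z along the axis (either way up is alike). Starts upright on the ware board, or is absent. All look alike outside; in some a hard run of glaze halfway down narrows the bore to 21 mm, hard to see
- gauge: fixed gauge: dark steel base plate 100 x 100 x 12 mm, upright steel pin 26 mm in diameter at its centre, straight up to 80 mm, then tapering to 14 mm diameter at the flat tip, 95 mm up; origin on the pin's axis at the underside, z up. A good sleeve rests on the base with its middle 42 mm above this origin; a narrowed one hangs on the taper, its middle about 92 mm above it
- pin_tip (a point): centre of the gauge pin's tip, 95 mm above the underside of the gauge
- ware_board: fixed plywood board 250 (x) x 290 (y) x 9 mm on which the sleeves stand at the start; origin at the centre of its underside
- crate: fixed open wooden seconds crate 170 (x) x 250 (y) x 50 mm outside, walls 8 mm; origin at the centre of its underside
- crate_in (a point): centre of the crate's inner floor (inside 154 x 234 mm, walls rise 42 mm above the floor), axes as the crate's. A sleeve standing in the crate has its middle 30 mm above the floor
- drawer_handle (a point): middle of the dark bar handle on the top drawer of the grey drawer unit (fixed, 290 wide, 214 mm high, plywood top, two white-fronted drawers opening along its own -x towards the robot; only the top one is used): bar along the unit's y, 120 mm long, 11 mm thick, 35 mm in front of the drawer's front face, 42 mm below the unit's top; axes as the unit's; moves with the drawer
- drawer_floor (a point): point on the top drawer's inner floor at the foot of its front wall, midway across; axes as the unit's (x into the drawer), moves with the drawer. The inside reaches 255 mm from here along x and 124 mm to each side; walls 73 mm high, front panel 83 mm. The unit's top (99 mm above this floor) covers all beyond x = opening - 6 mm. A sleeve stands with its middle 30 mm above this floor
- top_drawer (a joint): opening of the top drawer in m: 0 shut, 0.213 fully out; about 1 N of friction, stays where it is left; ajar by 5 to 45 mm at the start
- bowls: bystander: stack of four pale green bowls, 124 mm across, 87 mm high, loose; origin at the centre of its underside
- sprayer: bystander: blue spray bottle with black head, 72 mm in diameter, 190 mm high, loose; origin at the centre of its underside
Not all that is in view belongs to the job. What is shaped like the sleeve_c but orange or yellow is not meant.

How it is judged:
By the outcome, as a careful person would: the job done as asked, in the order asked, and still so for the second after the job is handed in, with the robot touching nothing.
Of sleeve_a, sleeve_b, sleeve_c, sleeve_d, sleeve_e, sleeve_f only 3 to 4 are there at a start; the rules pass over those that are not, and their reading is None.
At some moment in a run one of sleeve_a, sleeve_b, sleeve_c, sleeve_d, sleeve_e, sleeve_f may be knocked a few centimetres aside while the robot is not near it.
It also fails if it takes over 210 s, if anything falls off the work surface, if the arm or the gripper's body presses on something with over 40 N, if the wrist force passes 120 N, or if a joint passes its speed limit or range.

## Robot

A 6-joint arm with a two-finger parallel gripper is mounted at the origin on the work surface. World frame = base frame: x ahead of the robot, y to its left, z up, the work surface at z = 0. Lengths are in mm, angles in rad, forces in N, time in s.
With the tool pointing down it reaches from about 350 to 775 mm from the base axis. Payload 7.3 kg.
Tool frame: the origin (TCP) lies at the very end of the fingers, on their centre line; the grasp point (between the pads) lies 19 mm behind it (pinch_z is the distance from the TCP to the grasp point, in mm); z points along the fingers, y is the direction in which the jaws open and shut (so a half turn about z gives the same grasp; the last joint's range is limited). The gripper opens to 92 mm and grips with 3 to 60 N. Pads are 19 mm wide; open, the fingers measure 130 mm over their backs; the gripper's body (75 mm by 190 mm) begins 47 mm behind the grasp point.
Start: joints at [1.17, 0.342, 1.524, -0, 1.275, -0.146], TCP at [132.312, 508.075, 203.441] pointing down, gripper open.
Joint ranges: [-2.53, 2.53], [-0.77, 2.02], [0.04, 2.7], [-1, 4.14], [0.28, 2.66], [-3.11, 3.11]. Speed limits (rad/s): [2.57, 2.57, 3.14, 3.14, 3.14, 3.14].

## Interface

Orientations are given as [roll, pitch, yaw] about the fixed x, y, z axes, in that order (R = Rz(yaw) Ry(pitch) Rx(roll)).
In Python, from plant import * gives the robot as it stands.
- The arm moves only by the tool step_arm, never from a script. Its argument "moves" is one flat list of numbers, 7 for each row, row after row: the shift along the tool's x, y, z scaled (see below), then the turn, a rotation vector about the tool's x, y, z scaled (see below), then the closure, from -1 (fully open) to 1 (shut). A call has 1 to 8 rows; each row shifts and turns the pose as measured when the row begins, along the tool's axes as they then stand; what a row does not reach is not made up. The controller multiplies each number of a shift by 2 cm and each number of a turn by 4 degrees. A row lasts 1/12 s, in which the tool goes at most 41.7 mm and 7.16 degrees, less where a joint would pass 70% of its speed; a pose out of reach is approached as far as the arm can. A call with a number of a shift or a turn outside -1 to 1 is refused whole. A call with a gripper value outside its range is refused whole. The fingers move at their own pace and stop on an object; the grip force is fixed at half the most. Time passes only in rows, so rows that do not move let the fingers close. It gives the time, the measured TCP pose, the force and the opening at its end, in the units of the state.
- get_obs(): the state, without advancing time (a new reading comes with each control period).
- capture(name): name is "scene" or "top"; returns the picture (420x560x3 uint8, red, green, blue); there is no depth.
- get_calibration(name): a dict with "mtx" (3x3 intrinsics, pixels), "k1" (the pictures are not rectified: a ray, as slopes to the right and down, at radius r is drawn at 1 + k1 r^2 times it, then the intrinsics apply), "eye" and "orientation" of the camera in the world. Camera axes: x right, y down, z forward; pixel columns grow to the right and rows downward; lengths in mm; the calibration is good to about 2 mm. A picture is of the moment at which its call begins. get_calibration takes no time and is no camera call.
- close_job(): hands the job in, once; it reports no verdict.
The state is a dict: "time": time; "joint_positions": joint angles; "dq": joint speeds; "tau": joint torques, N m; "tool_pos": TCP position; "tcp_rot": TCP orientation; "contact_force": force on the tool from outside, world axes, zero at the start; "moment": the same for the moment, N m; "grip_width": finger opening in mm.
Only numpy, scipy, OpenCV 4.12 (cv2) and the standard library are available. Lean on these libraries where they do the work, as an engineer would, in place of code of your own. Each camera call takes 0.05 s, during which the arm holds its last target.

## Working session

There is one attempt and no reset: what is moved stays moved. The work goes in short steps, Python scripts to look and compute and a tool call to move; the robot and the scene stay as the last step left them, time stands still between calls to the robot, and variables do not carry over. Pictures are saved under pics/ and viewed, and the job is handed in when it is done.

Besides the shell and the picture viewer there is one more tool, called after "Request:" as name(argument=value, ...), one argument or row to a line, values as JSON. step_arm: Moves the arm, as the interface text tells. Shifts and turns lie within -1 to 1; 1 stands for 2 cm of shift or 4 degrees of turn. Its arguments: {"type":"object","properties":{"moves":{"type":"array"}},"required":["moves"]}

```bash
ls; mkdir -p pics; python3 - <<'E'
from plant import *
import cv2
o=get_obs();print(o)
for n in("scene","top"):
    im=capture(n);cv2.imwrite(f"pics/{n}0.png",im[:,:,::-1]);print(n,get_calibration(n))
E
```

```text
pics
{'time': 0.0, 'joint_positions': array([ 1.17003356e+00,  3.42737685e-01,  1.52502845e+00,  3.13649706e-06,
        1.27542524e+00, -1.45991624e-01]), 'dq': array([ 2.32477839e-03, -2.05280665e-05, -3.26749202e-04, -1.77396978e-03,
       -1.38834067e-03,  5.04572836e-05]), 'tau': array([ 1.46714825e-03, -4.31227648e+01, -2.44226611e+01,  7.17929564e-02,
        5.58107521e-02, -1.08032889e-04]), 'tool_pos': array([132.10519727, 507.6343044 , 202.73325537]), 'tcp_rot': array([-3.14001137e+00, -2.35539081e-04,  2.88682041e+00]), 'contact_force': array([ 0.2606864 , -0.23410176, -0.02159308]), 'moment': array([-0.04043075, -0.02928575, -0.00487501]), 'grip_width': 91.88089119621785}
scene {'mtx': array([[457.31035548,   0.        , 271.66601422],
       [  0.        , 457.31035548, 215.47956704],
       [  0.        ,   0.        ,   1.        ]]), 'k1': -0.13317551478926362, 'eye': array([1200.61134926, -403.23937237,  965.30732528]), 'orientation': array([-2.41564875,  0.01932265,  1.03236157])}
top {'mtx': array([[441.84650263,   0.        , 280.2653468 ],
       [  0.        , 441.84650263, 215.43302654],
       [  0.        ,   0.        ,   1.        ]]), 'k1': -0.11545940825663227, 'eye': array([ 426.43869246,  -33.68160024, 1167.75963064]), 'orientation': array([-3.04362785,  0.00580281, -1.56205378])}
```

View pics/scene0.png

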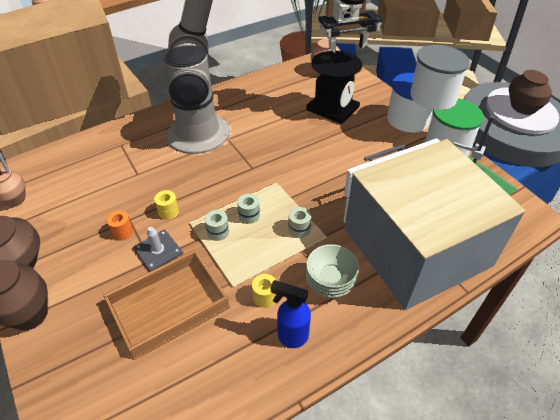

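View pics/top0.png

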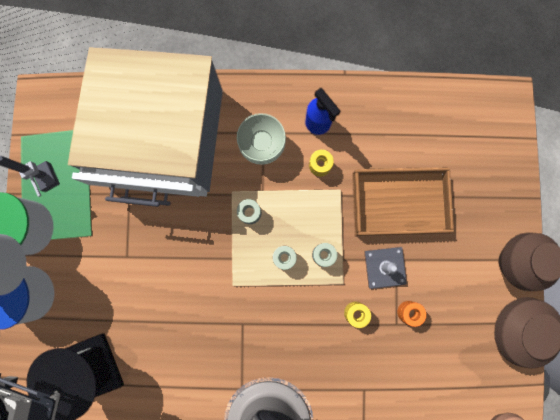

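```bash
cat > h.py <<'E'
from plant import *
import numpy as np, cv2
from scipy.spatial.transform import Rotation as Ro
C={n:get_calibration(n) for n in("scene","top")}
def rot(n): return Ro.from_euler('xyz',C[n]["orientation"]).as_matrix()
def dist(n): return np.array([C[n]["k1"],0,0,0,0.])
def proj(n,P):
    R=rot(n).T; t=-R@C[n]["eye"]
    return cv2.projectPoints(np.atleast_2d(np.array(P,float)),cv2.Rodrigues(R)[0],t,C[n]["mtx"],dist(n))[0].reshape(-1,2)
def ray(n,uv):
    p=cv2.undistortPoints(np.array(uv,float).reshape(-1,1,2),C[n]["mtx"],dist(n)).reshape(-1,2)
    d=np.c_[p,np.ones(len(p))]@rot(n).T
    return d
def plane(n,uv,z):
    d=ray(n,uv);e=C[n]["eye"]
    return e+d*((z-e[2])/d[:,2])[:,None]
def tri(u1,u2):
    d1=ray("scene",[u1])[0];d2=ray("top",[u2])[0]
    A=np.c_[d1,-d2];s=np.linalg.lstsq(A,C["top"]["eye"]-C["scene"]["eye"],rcond=None)[0]
    a=C["scene"]["eye"]+s[0]*d1;b=C["top"]["eye"]+s[1]*d2
    return (a+b)/2,np.linalg.norm(a-b)
def shot(n,name,box=None,k=1):
    im=capture(n);bgr=im[:,:,::-1].copy();v=bgr
    if box: v=bgr[box[1]:box[3],box[0]:box[2]]
    v=cv2.resize(v,None,fx=k,fy=k,interpolation=cv2.INTER_CUBIC);cv2.imwrite(f"pics/{name}.png",v);return bgr
def sleeves(bgr,n="top",show=True):
    hsv=cv2.cvtColor(bgr,cv2.COLOR_BGR2HSV)
    m=cv2.inRange(hsv,(35,12,90),(95,110,255))
    nn,l,s,c=cv2.connectedComponentsWithStats(m)
    return [(s[i].tolist(),c[i].round(1).tolist()) for i in range(1,nn) if s[i][4]>60]
E
python3 - <<'E'
from h import *
for n in C: print(n,proj(n,[[0,0,0],[132,508,203],[400,0,0]]).round(0).tolist())
t=cv2.imread("pics/top0.png");s=cv2.imread("pics/scene0.png")
print(sleeves(t));print(sleeves(s))
a=cv2.resize(t[180:300,220:460],None,fx=3.3,fy=3.3,interpolation=cv2.INTER_CUBIC);cv2.imwrite("pics/t1.png",a)
a=cv2.resize(t[40:250,60:280],None,fx=2.8,fy=2.8,interpolation=cv2.INTER_CUBIC);cv2.imwrite("pics/t2.png",a)
a=cv2.resize(s[120:320,320:540],None,fx=3,fy=3,interpolation=cv2.INTER_CUBIC);cv2.imwrite("pics/s1.png",a)
a=cv2.resize(s[180:360,90:350],None,fx=3,fy=3,interpolation=cv2.INTER_CUBIC);cv2.imwrite("pics/s2.png",a)
E
```

```text
scene [[198.0, 133.0], [347.0, 55.0], [256.0, 206.0]]
top [[269.0, 422.0], [40.0, 386.0], [270.0, 269.0]]
[([237, 114, 48, 50, 1866], [260.9, 138.6]), ([21, 130, 71, 110, 4629], [57.7, 184.5]), ([237, 199, 24, 24, 346], [248.3, 210.7]), ([313, 243, 24, 24, 392], [324.6, 254.6]), ([273, 246, 23, 24, 369], [284.3, 257.4])]
[([537, 134, 23, 16, 132], [549.5, 140.9]), ([475, 161, 42, 30, 91], [493.8, 174.6]), ([238, 194, 22, 22, 374], [248.3, 204.2]), ([289, 207, 22, 23, 339], [300.1, 217.8]), ([205, 210, 24, 30, 494], [217.0, 223.5]), ([241, 213, 19, 10, 93], [250.3, 218.9]), ([294, 230, 15, 8, 69], [300.8, 233.7]), ([306, 245, 53, 53, 1925], [331.5, 268.4])]
```

View pics/t1.png

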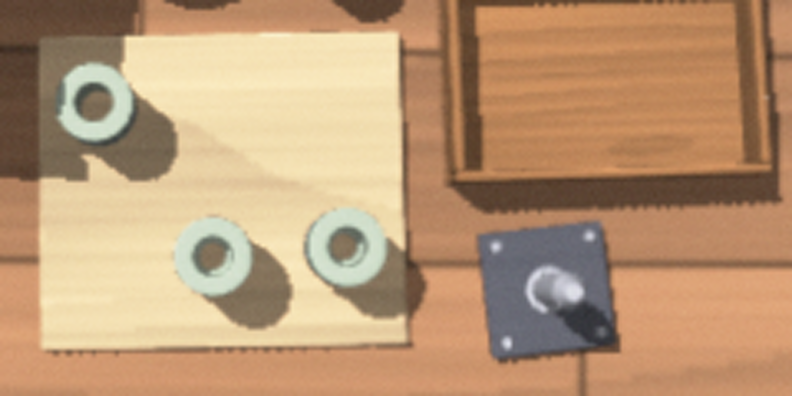

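View pics/t2.png

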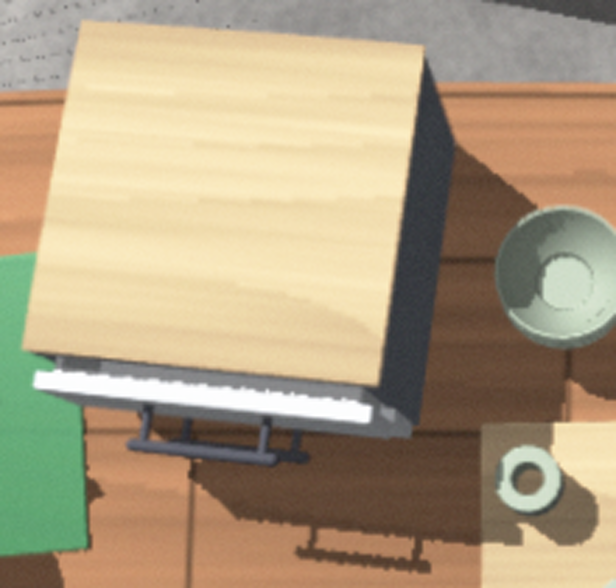

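View pics/s1.png

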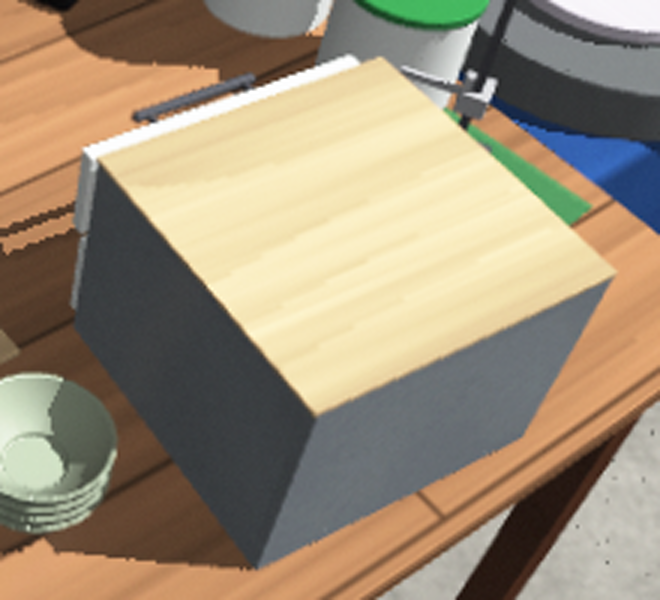

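View pics/s2.png

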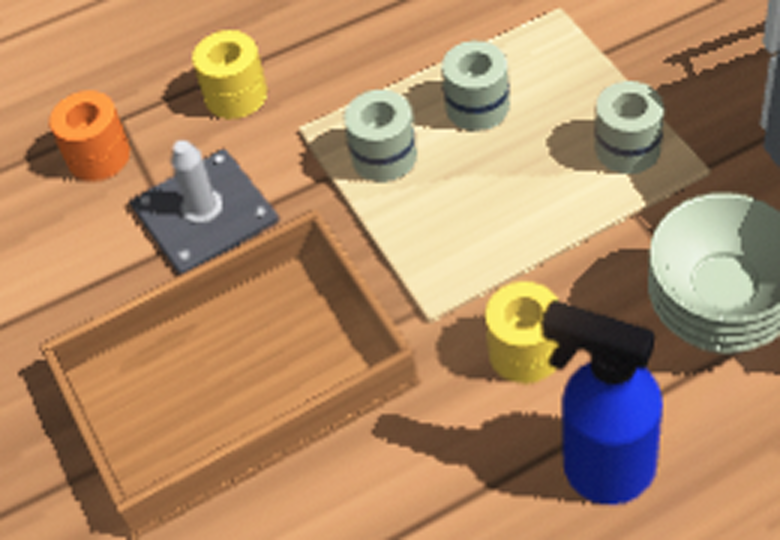

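```bash
python3 - <<'E'
from h import *
f=lambda L,x,y,k:[((u+.5)/k-.5+x,(v+.5)/k-.5+y) for u,v in L]
print("sl top",plane("top",f([(95,102),(213,256),(346,247)],220,180,3.3),69).round(1).tolist())
print("sl scene",plane("scene",f([(630,104),(476,64),(379,113)],90,180,3),69).round(1).tolist())
b=plane("top",f([(479,235),(603,222),(617,346),(494,360)],220,180,3.3),12);print("base",b.round(1).tolist(),b.mean(0))
print("tip",plane("top",f([(572,290)],220,180,3.3),95).round(1),plane("scene",f([(181,146)],90,180,3),95).round(1))
print("base scene",(q:=plane("scene",f([(130,203),(223,150),(277,214),(180,272)],90,180,3),12)).round(1).tolist(),q.mean(0))
print("handle",plane("top",f([(130,444),(275,458)],60,40,2.8),172).round(1).tolist(), plane("scene",f([(135,117),(252,78)],320,120,3),172).round(1).tolist())
u=plane("top",f([(80,20),(424,45),(380,386),(25,349)],60,40,2.8),214);print("unit",u.round(1).tolist())
u=plane("scene",f([(100,162),(377,58),(614,275),(316,414)],320,120,3),214);print("unit",u.round(1).tolist())
print("crate scene",(c:=plane("scene",f([(42,348),(313,213),(412,350),(123,503)],90,180,3),50)).round(1).tolist(),c.mean(0))
print("front panel",plane("top",f([(36,380),(370,413)],60,40,2.8),214-15).round(1).tolist())
t=cv2.imread("pics/top0.png")
a=cv2.resize(t[150:260,330:490],None,fx=4,fy=4,interpolation=cv2.INTER_CUBIC);cv2.imwrite("pics/t3.png",a)
E
```

```text
sl top [[546.0, 53.4, 69.0], [430.4, -37.0, 69.0], [437.9, -137.0, 69.0]]
sl scene [[543.9, 54.5, 69.0], [430.4, -36.8, 69.0], [437.1, -137.6, 69.0]]
base [[448.6, -248.1, 12.0], [459.3, -348.0, 12.0], [361.1, -358.2, 12.0], [350.1, -259.6, 12.0]] [ 404.76524923 -303.47444121   12.        ]
tip [[ 406.8 -301.6   95. ]] [[ 403.9 -304.7   95. ]]
base scene [[366.5, -359.2, 12.0], [353.1, -263.4, 12.0], [447.3, -250.1, 12.0], [461.0, -347.1, 12.0]] [ 406.99577238 -304.96659597   12.        ]
handle [[561.0, 377.8, 172.0], [550.1, 254.1, 172.0]] [[545.9, 253.3, 172.0], [559.7, 377.9, 172.0]]
unit [[916.8, 429.9, 214.0], [887.1, 134.6, 214.0], [602.4, 160.2, 214.0], [632.7, 453.9, 214.0]]
unit [[608.4, 160.4, 214.0], [630.6, 451.3, 214.0], [914.2, 423.4, 214.0], [885.1, 133.8, 214.0]]
crate scene [[502.0, -473.1, 50.0], [492.4, -229.5, 50.0], [655.2, -219.3, 50.0], [662.4, -461.9, 50.0]] [ 578.01187292 -345.94455394   50.        ]
front panel [[610.0, 450.1, 199.0], [583.3, 170.7, 199.0]]
```

View pics/t3.png

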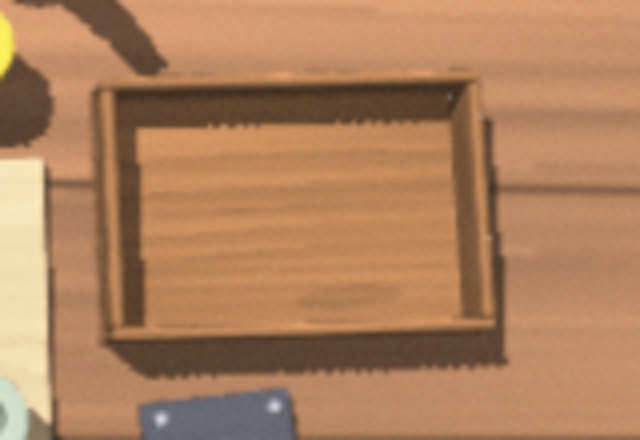

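```bash
cat >> h.py <<'E'
def plan(x,y,z,yawdeg=None):
    o=get_obs();p=o["tool_pos"];R=Ro.from_euler('xyz',o["tcp_rot"])
    T=R if yawdeg is None else Ro.from_euler('xyz',[np.pi,0,np.radians(yawdeg)])
    d=R.inv().apply(np.array([x,y,z])-p)/20; r=(R.inv()*T).as_rotvec(degrees=True)/4
    d2=T.inv().apply(np.array([x,y,z])-p)/20
    print("t",o["time"].round(2) if hasattr(o["time"],'round') else o["time"],"pos",p.round(1),"rpy",np.degrees(o["tcp_rot"]).round(1),"w",round(o["grip_width"],1),"F",o["contact_force"].round(1))
    print("shift rows (tool now)",d.round(2),"(tool after turn)",d2.round(2),"turn",r.round(2))
E
python3 - <<'E'
from h import *
plan(573.5,314,240,175)
E
```

```text
t 0.1 pos [132.1 507.7 202.8] rpy [-179.9   -0.   165.4] w 91.8 F [-0.   0.1 -0. ]
shift rows (tool now) [-23.8   -3.81  -1.86] (tool after turn) [-22.83  -7.72  -1.86] turn [-0.02 -0.   -2.4 ]
```

Request:
step_arm(
  moves=[0,0,-1,0,0,-0.5,1,0,0,-0.9,0,0,-0.5,1,0,0,0,0,0,-0.5,1,0,0,0,0,0,-0.5,1],
)

```text
time: 0.43
tool_pos: [131.5, 506.2, 239.8]
tcp_rot: [-3.134, -0.002, 3.031]
contact_force: [0.3, -0.7, -0.1]
grip_width: 69.6
```

Request:
step_arm(
  moves=[-1,-0.33,0,0,0,0,1,-1,-0.33,0,0,0,0,1,-1,-0.33,0,0,0,0,1,-1,-0.33,0,0,0,0,1,-1,-0.33,0,0,0,0,1,-1,-0.33,0,0,0,0,1,-1,-0.33,0,0,0,0,1,-1,-0.33,0,0,0,0,1],
)

```text
time: 1.1
tool_pos: [286.3, 434.2, 237.4]
tcp_rot: [-3.13, -0.006, 3.041]
contact_force: [0.7, 0.2, 0.0]
grip_width: 16.2
```

Request:
step_arm(
  moves=[-1,-0.33,0,0,0,0,1,-1,-0.33,0,0,0,0,1,-1,-0.33,0,0,0,0,1,-1,-0.33,0,0,0,0,1,-1,-0.33,0,0,0,0,1,-1,-0.33,0,0,0,0,1,-1,-0.33,0,0,0,0,1,-1,-0.33,0,0,0,0,1],
)

```text
time: 1.77
tool_pos: [446.2, 359.9, 233.2]
tcp_rot: [-3.125, -0.012, 3.041]
contact_force: [0.1, -0.6, -0.1]
grip_width: 0.4
```

```bash
python3 - <<'E'
from h import *
plan(573.5,314,240,175)
E
```

```text
t 1.7667 pos [446.2 359.9 233.2] rpy [-179.    -0.7  174.2] w 0.4 F [ 0.1 -0.6 -0.1]
shift rows (tool now) [-6.56 -1.65 -0.39] (tool after turn) [-6.54 -1.73 -0.34] turn [-0.24 -0.18 -0.19]
```

Request:
step_arm(
  moves=[-1,-0.25,-0.1,-0.1,-0.1,-0.1,1,-1,-0.25,-0.1,-0.1,-0.1,-0.1,1,-1,-0.25,-0.1,0,0,0,1,-1,-0.25,-0.1,0,0,0,1,-1,-0.25,-0.1,0,0,0,1,-1,-0.25,0,0,0,0,1,-0.4,-0.1,0,0,0,0,1,0,0,0,0,0,0,1],
)

```text
time: 2.43
tool_pos: [578.3, 310.2, 237.6]
tcp_rot: [-3.134, -0.006, 3.051]
contact_force: [-0.2, -0.4, -0.2]
grip_width: 0.3
```

```bash
python3 - <<'E'
from h import *
plan(573.5,314,158,175)
shot("top","tA",(40,120,260,260),3.5)
E
```

```text
t 2.4333 pos [578.3 310.2 237.6] rpy [-179.6   -0.3  174.8] w 0.3 F [-0.2 -0.4 -0.2]
shift rows (tool now) [0.23 0.2  3.98] (tool after turn) [0.25 0.17 3.98] turn [-0.11 -0.08 -0.04]
```

View pics/tA.png

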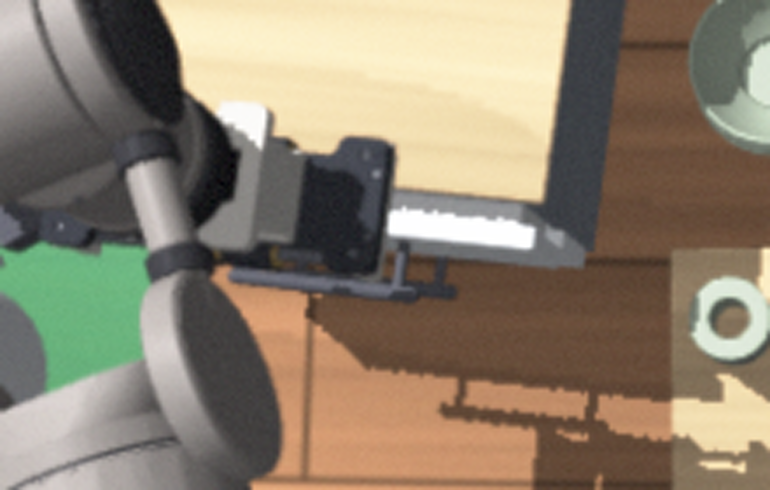

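Request:
step_arm(
  moves=[0.25,0.2,0.5,-0.1,-0.1,0,1,0,0,0.5,0,0,0,1,0,0,0,0,0,0,1],
)

```text
time: 2.73
tool_pos: [570.0, 316.1, 216.3]
tcp_rot: [-3.141, -0.001, 3.053]
contact_force: [0.1, 0.1, 0.2]
grip_width: 0.5
```

```bash
python3 - <<'E'
from h import *
plan(573.5,314,158,175)
E
```

```text
t 2.7333 pos [570.  316.1 216.3] rpy [-1.800e+02 -1.000e-01  1.749e+02] w 0.5 F [0.1 0.1 0.2]
shift rows (tool now) [-0.19 -0.09  2.92] (tool after turn) [-0.18 -0.09  2.92] turn [-0.01 -0.01 -0.02]
```

Request:
step_arm(
  moves=[-0.2,-0.1,0.5,0,0,0,1,0,0,0.5,0,0,0,1,0,0,0.5,0,0,0,1,0,0,0,0,0,0,1],
)

```text
time: 3.07
tool_pos: [572.3, 314.7, 184.0]
tcp_rot: [-3.14, -0.002, 3.056]
contact_force: [-0.6, -0.0, -0.9]
grip_width: 0.4
```

Request:
step_arm(
  moves=[0,0,0.5,0,0,0,1,0,0,0.5,0,0,0,1,0,0,0.3,0,0,0,1,0,0,0,0,0,0,1],
)

```text
time: 3.4
tool_pos: [572.0, 314.6, 154.6]
tcp_rot: [-3.14, -0.003, 3.056]
contact_force: [-0.4, -0.5, 0.1]
grip_width: 0.7
```

```bash
python3 - <<'E'
from h import *
plan(573.5,314,158,175)
E
```

```text
t 3.4 pos [572.  314.6 154.6] rpy [-179.9   -0.2  175.1] w 0.7 F [-0.4 -0.5  0.1]
shift rows (tool now) [-0.07 -0.02 -0.17] (tool after turn) [-0.08 -0.02 -0.17] turn [-0.02 -0.04  0.02]
```

Request:
step_arm(
  moves=[0.5,0,0,0,0,0,1,0.7,0,0,0,0,0,1,0.7,0,0,0,0,0,1,0.7,0,0,0,0,0,1,0.7,0,0,0,0,0,1,0.7,0,0,0,0,0,1,0.7,0,0,0,0,0,1,0.7,0,0,0,0,0,1],
)

```text
time: 4.07
tool_pos: [466.0, 323.9, 155.5]
tcp_rot: [3.139, 0.006, 3.052]
contact_force: [-0.1, 0.2, 0.2]
grip_width: 0.5
```

Request:
step_arm(
  moves=[0.7,0,0,0,0,0,1,0.7,0,0,0,0,0,1,0.4,0,0,0,0,0,1,0.4,0,0,0,0,0,1,0.3,0,0,0,0,0,1],
)

```text
time: 4.48
tool_pos: [413.2, 329.0, 156.7]
tcp_rot: [3.138, 0.009, 3.052]
contact_force: [0.3, -0.2, -0.9]
grip_width: 0.8
```

```bash
python3 - <<'E'
from h import *
plan(573.5,314,158,175)
shot("top","tB",(40,120,260,300),3.3)
E
```

```text
t 4.4833 pos [413.2 329.  156.7] rpy [179.8   0.5 174.9] w 0.8 F [ 0.3 -0.2 -0.9]
shift rows (tool now) [-8.05 -0.03  0.  ] (tool after turn) [-8.05 -0.05 -0.07] turn [ 0.06  0.12 -0.03]
```

View pics/tB.png

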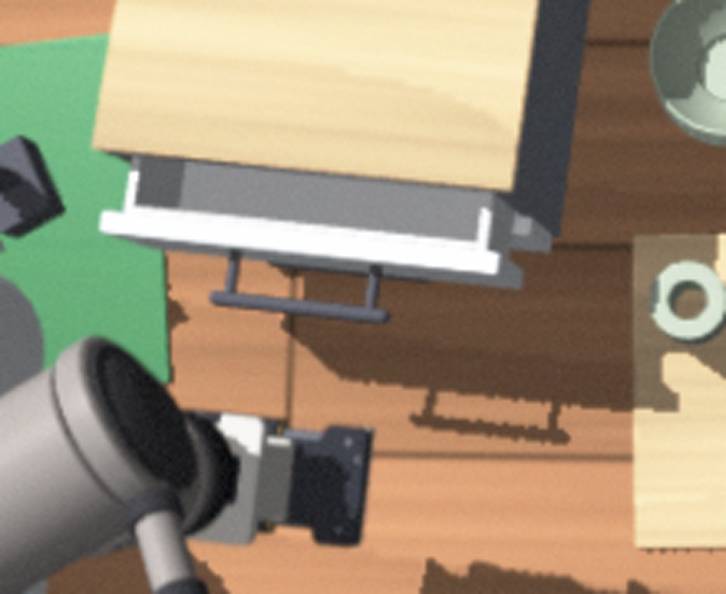

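```bash
python3 - <<'E'
from h import *
f=lambda L,x,y,k:[((u+.5)/k-.5+x,(v+.5)/k-.5+y) for u,v in L]
for z in (172,):
  print(plane("top",f([(213,297),(386,316)],40,120,3.3),z).round(1).tolist())
print(proj("top",[413,329,157]),proj("scene",[413,329,157]))
shot("scene","sB",(230,0,470,220),3.3)
E
```

```text
[[534.4, 381.0, 172.0], [522.0, 256.0, 172.0]]
[[126.14292789 262.62358018]] [[355.44303998 127.3196263 ]]
```

View pics/sB.png

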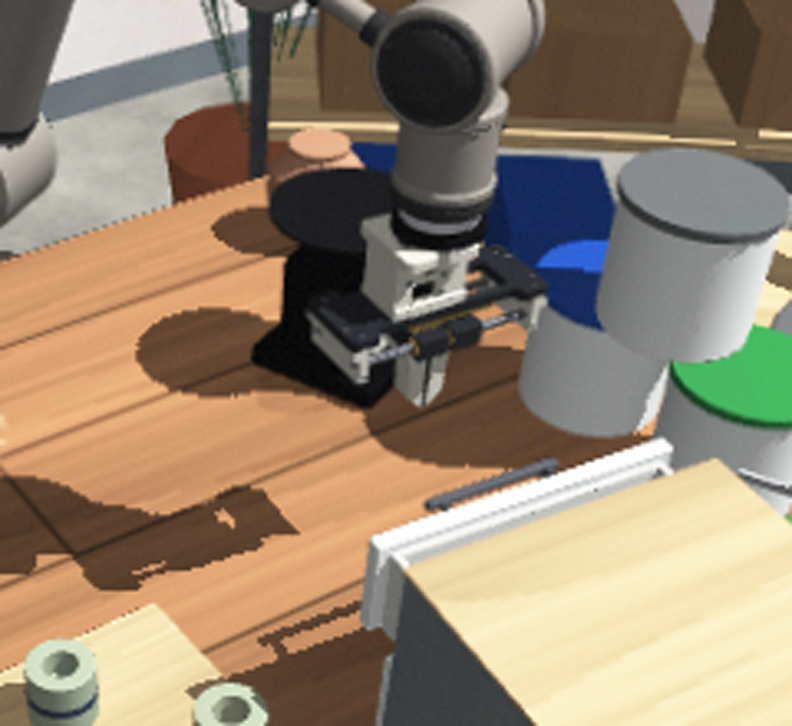

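Request:
step_arm(
  moves=[0.3,0,-1,0,0,1,0.43,0,0,-1,0,0,1,0.43,0,0,-1,0,0,1,0.43,0,0,0,0,0,1,0.43,0,0,0,0,0,1,0.43,0,0,0,0,0,1,0.43,0,0,0,0,0,1,0.43,0,0,0,0,0,1,0.43],
)

```text
time: 5.25
tool_pos: [411.7, 329.2, 220.0]
tcp_rot: [3.131, 0.008, 2.467]
contact_force: [-0.5, 0.4, 0.4]
grip_width: 26.3
```

Request:
step_arm(
  moves=[0,0,0,0,0,1,0.43,0,0,0,0,0,1,0.43,0,0,0,0,0,1,0.43,0,0,0,0,0,1,0.43,0,0,0,0,0,1,0.43,0,0,0,0,0,1,0.43,0,0,0,0,0,1,0.43,0,0,0,0,0,1,0.43],
)

```text
time: 5.92
tool_pos: [418.1, 328.6, 219.8]
tcp_rot: [3.125, 0.001, 1.876]
contact_force: [0.6, 0.3, -0.0]
grip_width: 26.3
```

Request:
step_arm(
  moves=[0,0,0,0,0,1,0.43,0,0,0,0,0,1,0.43,0,0,0,0,0,1,0.43,0,0,0,0,0,1,0.43,0,0,0,0,0,1,0.43,0,0,0,0,0,1,0.43,0,0,0,0,0,0.8,0.43],
)

```text
time: 6.5
tool_pos: [423.6, 327.9, 219.4]
tcp_rot: [3.123, -0.008, 1.372]
contact_force: [0.0, -0.1, 0.1]
grip_width: 26.2
```

```bash
python3 - <<'E'
from h import *
plan(528.2,318.5,215,84.6)
E
```

```text
t 6.5 pos [423.6 327.9 219.4] rpy [179.   -0.5  78.6] w 26.2 F [ 0.  -0.1  0.1]
shift rows (tool now) [0.57 5.21 0.32] (tool after turn) [0.03 5.25 0.22] turn [ 0.27 -0.1  -1.5 ]
```

Request:
step_arm(
  moves=[0,1,0.1,0.2,0,-0.5,0.43,0,1,0.1,0.1,0,-0.5,0.43,0,1,0,0,0,-0.5,0.43,0,1,0,0,0,0,0.43,0,0.7,0,0,0,0,0.43,0,0.3,0,0,0,0,0.43,0,0,0,0,0,0,0.43],
)

```text
time: 7.08
tool_pos: [531.0, 312.5, 214.8]
tcp_rot: [-3.141, -0.008, 1.477]
contact_force: [0.1, -0.0, 0.0]
grip_width: 26.3
```

```bash
python3 - <<'E'
from h import *
plan(528.2,318.5,190,84.9)
E
```

```text
t 7.0833 pos [531.  312.5 214.8] rpy [-180.    -0.5   84.6] w 26.3 F [ 0.1 -0.   0. ]
shift rows (tool now) [ 0.28 -0.17  1.24] (tool after turn) [ 0.29 -0.16  1.24] turn [-0.01 -0.12 -0.08]
```

Request:
step_arm(
  moves=[0.28,-0.17,0.4,0,-0.1,-0.1,0.43,0,0,0.5,0,0,0,0.43,0,0,0.2,0,0,0,0.43,0,0,0,0,0,0,0.43],
)

```text
time: 7.42
tool_pos: [525.9, 319.4, 190.0]
tcp_rot: [-3.139, 0.0, 1.485]
contact_force: [0.4, -0.4, -0.8]
grip_width: 25.8
```

```bash
python3 - <<'E'
from h import *
plan(528.2,318.5,158,84.9)
E
```

```text
t 7.4167 pos [525.9 319.4 190. ] rpy [-179.8    0.    85.1] w 25.8 F [ 0.4 -0.4 -0.8]
shift rows (tool now) [-0.03  0.12  1.6 ] (tool after turn) [-0.03  0.12  1.6 ] turn [-0.04  0.    0.04]
```

Request:
step_arm(
  moves=[0,0.1,0.3,0,0,0,0.43,0,0,0.5,0,0,0,0.43,0,0,0.5,0,0,0,0.43,0,0,0.2,0,0,0,0.43,0,0,0,0,0,0,1,0,0,0,0,0,0,1,0,0,0,0,0,0,1],
)

```text
time: 8.0
tool_pos: [525.7, 319.7, 156.1]
tcp_rot: [-3.137, 0.001, 1.487]
contact_force: [-0.1, -0.2, -0.4]
grip_width: 10.9
```

Request:
step_arm(
  moves=[0,-0.3,0,0,0,0,1,0,-0.5,0,0,0,0,1,0,-0.5,0,0,0,0,1,0,-0.5,0,0,0,0,1,0,-0.5,0,0,0,0,1,0,-0.5,0,0,0,0,1,0,-0.5,0,0,0,0,1,0,-0.5,0,0,0,0,1],
)

```text
time: 8.67
tool_pos: [443.2, 326.6, 158.6]
tcp_rot: [-3.14, -0.001, 1.486]
contact_force: [-0.3, 0.1, -0.3]
grip_width: 0.4
```

Request:
step_arm(
  moves=[0,-0.5,0,0,0,0,1,0,-0.5,0,0,0,0,1,0,-0.3,0,0,0,0,1,0,-0.3,0,0,0,0,1,0,-0.3,0,0,0,0,1],
)

```text
time: 9.08
tool_pos: [399.3, 330.5, 159.9]
tcp_rot: [-3.141, -0.002, 1.488]
contact_force: [-0.3, 0.5, 0.4]
grip_width: 0.5
```

```bash
python3 - <<'E'
from h import *
plan(528.2,318.5,158,84.9)
shot("top","tC",(40,120,260,300),3.3)
E
```

```text
t 9.0833 pos [399.3 330.5 159.9] rpy [-1.80e+02 -1.00e-01  8.52e+01] w 0.5 F [-0.3  0.5  0.4]
shift rows (tool now) [-0.06  6.47  0.09] (tool after turn) [-0.02  6.47  0.09] turn [-0.   -0.03  0.08]
```

View pics/tC.png

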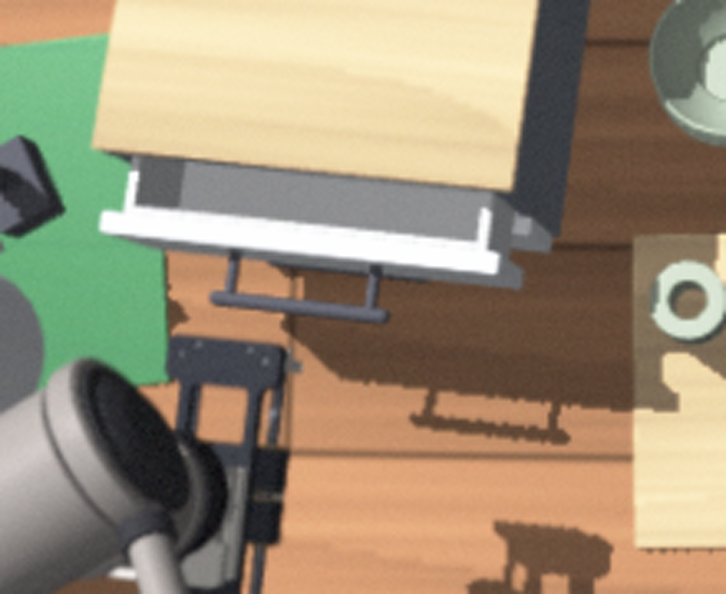

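```bash
python3 - <<'E'
from h import *
print(plane("scene",[(408,130),(390,118),(428,120)],0).round(0).tolist())
print(plane("top",[(52,295),(52,225),(89,213),(90,238)],0).round(0).tolist())
o=get_obs();print(o["joint_positions"].round(2))
b=shot("scene","sC",(230,40,470,220),3.3)
E
```

```text
[[366.0, 617.0, 0.0], [281.0, 609.0, -0.0], [360.0, 719.0, 0.0]]
[[319.0, 592.0, 0.0], [510.0, 601.0, 0.0], [544.0, 495.0, 0.0], [475.0, 489.0, 0.0]]
[0.54 0.37 1.61 0.   1.16 0.62]
```

View pics/sC.png

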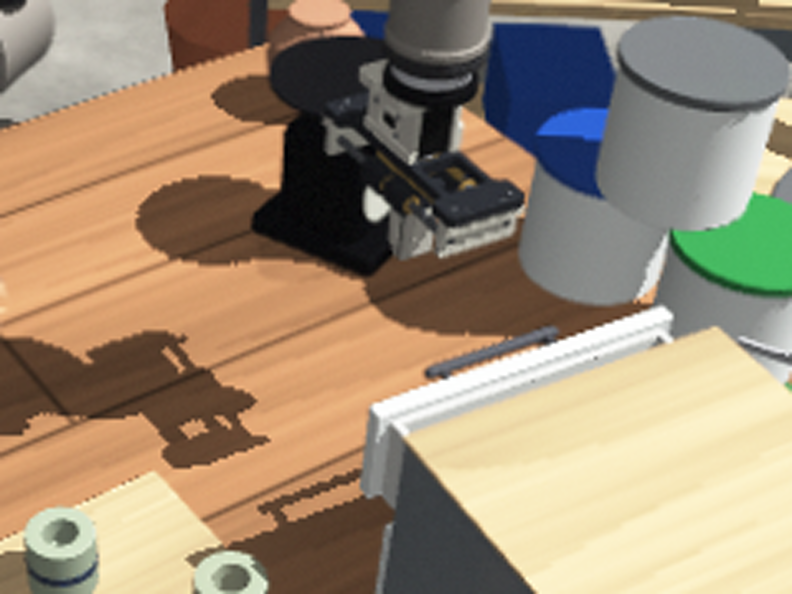

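```bash
python3 - <<'E'
from h import *
f=lambda L,x,y,k:[((u+.5)/k-.5+x,(v+.5)/k-.5+y) for u,v in L]
S=f([(428,373),(553,332)],230,40,3.3);T=f([(386,317),(213,298)],40,120,3.3)
for s,t in zip(S,T): print(s,t,tri(s,t))
# initial
S=f([(135,117),(252,78)],320,120,3);T=f([(275,458),(130,444)],60,40,2.8)
for s,t in zip(S,T): print(tri(s,t))
# unit top corners
S=f([(100,162),(377,58),(614,275),(316,414)],320,120,3);T=f([(380,386),(25,349),(80,20),(424,45)],60,40,2.8)
for s,t in zip(S,T): print(tri(s,t))
# gripper end check
print(proj("scene",[get_obs()["tool_pos"]]),proj("top",[get_obs()["tool_pos"]]))
E
```

```text
(359.3484848484849, 152.6818181818182) (156.62121212121212, 215.71212121212122) (array([521.02459531, 255.3188589 , 173.51626031]), np.float64(0.49878412706954456))
(397.22727272727275, 140.25757575757575) (104.1969696969697, 209.95454545454544) (array([533.06059051, 379.91560735, 171.80061153]), np.float64(2.4399271409782797))
(array([548.96102542, 251.89547755, 175.38187497]), np.float64(2.64009181094609))
(array([560.72747938, 376.99804133, 173.21987366]), np.float64(0.5590568401123485))
(array([604.09076925, 162.54814045, 209.0915878 ]), np.float64(2.9280911756490515))
(array([631.6153509 , 451.84895582, 215.136652  ]), np.float64(2.9418229908764224))
(array([914.80452478, 427.39795198, 213.70146239]), np.float64(5.571982199538424))
(array([885.93816581, 133.69919233, 215.30803143]), np.float64(1.6194534643185314))
[[352.9812598  123.82685537]] [[124.88304346 268.65077476]]
```

```bash
python3 - <<'E'
from h import *
o=get_obs();print(o["tool_pos"])
b=shot("scene","sD")
R=Ro.from_euler('xyz',o["tcp_rot"])
p=o["tool_pos"]
q=[p+R.apply(v) for v in([0,0,0],[0,0,-19],[9.5,0,0],[-9.5,0,0],[0,0,-66])]
uv=proj("scene",q)
k=8;c=cv2.resize(b[80:150,310:400],None,fx=k,fy=k,interpolation=cv2.INTER_CUBIC)
for u,v in uv: cv2.circle(c,(int((u-310+.5)*k),int((v-80+.5)*k)),4,(0,0,255),-1)
cv2.imwrite("pics/sD.png",c)
E
```

```text
[399.11932346 330.49330827 159.90735971]
```

View pics/sD.png

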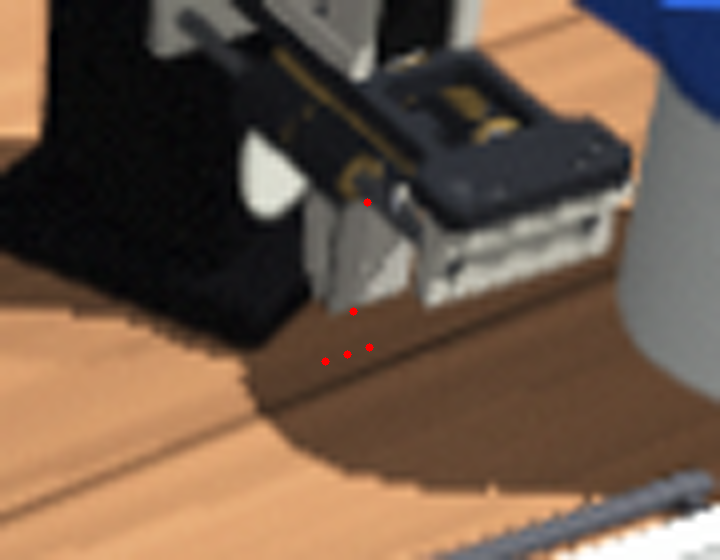

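```bash
python3 - <<'E'
from h import *
o=get_obs();p=o["tool_pos"];R=Ro.from_euler('xyz',o["tcp_rot"])
b=capture("scene")[:,:,::-1].copy()
k=8;c=cv2.resize(b[80:150,310:400],None,fx=k,fy=k,interpolation=cv2.INTER_CUBIC)
for h,col in((-66,(0,0,255)),(-86,(0,255,0))):
  q=[p+R.apply(v) for v in([37.5,95,h],[-37.5,95,h],[-37.5,-95,h],[37.5,-95,h])]
  uv=((proj("scene",q)-[310,80]+.5)*k).astype(int)
  cv2.polylines(c,[uv],True,col,2)
cv2.imwrite("pics/sE.png",c)
b=capture("top")[:,:,::-1].copy()
k=6;c=cv2.resize(b[200:300,70:190],None,fx=k,fy=k,interpolation=cv2.INTER_CUBIC)
for h,col in((-66,(0,0,255)),(-86,(0,255,0))):
  q=[p+R.apply(v) for v in([37.5,95,h],[-37.5,95,h],[-37.5,-95,h],[37.5,-95,h])]
  uv=((proj("top",q)-[70,200]+.5)*k).astype(int)
  cv2.polylines(c,[uv],True,col,2)
cv2.imwrite("pics/tE.png",c)
E
```

```text
(no output)
```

View pics/sE.png

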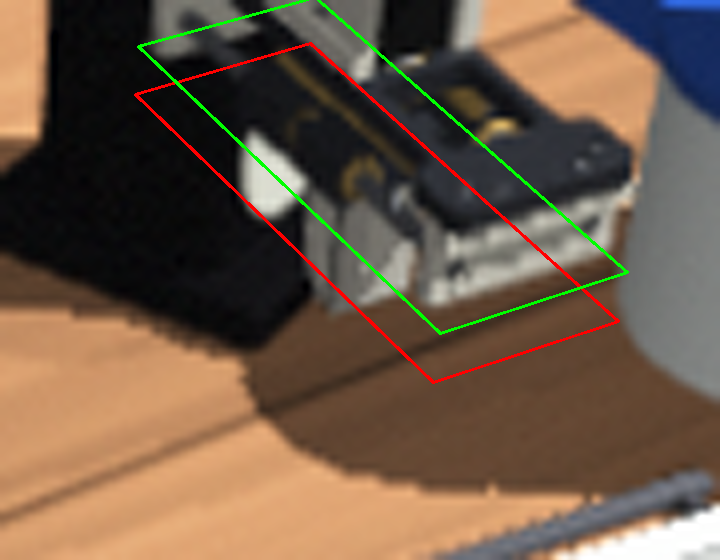

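View pics/tE.png

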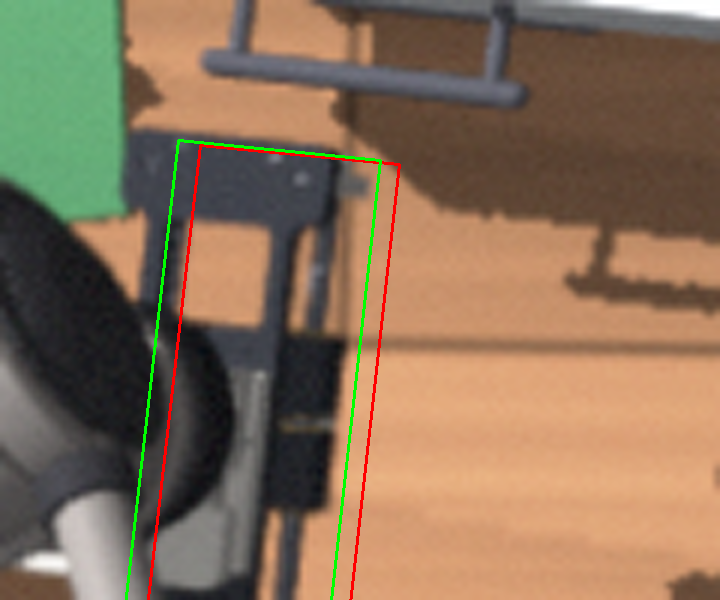

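Request:
step_arm(
  moves=[0,0,1,0,0,0,1,0,0,1,0,0,0,1,0,0,1,0,0,0,1,0,0,1,0,0,0,1,0,0,1,0,0,0,1,0,0,0.6,0,0,0,1,0,0,0,0,0,0,1,0,0,0,0,0,0,1],
)

```text
time: 10.0
tool_pos: [406.7, 331.1, 43.7]
tcp_rot: [3.136, -0.005, 1.483]
contact_force: [-0.0, 0.2, 0.3]
grip_width: 0.8
```

```bash
python3 - <<'E'
from h import *
o=get_obs();p=o["tool_pos"];print(p,o["contact_force"])
b=capture("scene")[:,:,::-1].copy()
u,v=proj("scene",[p])[0];print(u,v)
k=7;x0,y0=int(u)-50,int(v)-45;c=cv2.resize(b[y0:y0+80,x0:x0+100],None,fx=k,fy=k,interpolation=cv2.INTER_CUBIC)
R=Ro.from_euler('xyz',o["tcp_rot"])
for h in(0,-19,-66):
  u,v=proj("scene",[p+R.apply([0,0,h])])[0];cv2.circle(c,(int((u-x0+.5)*k),int((v-y0+.5)*k)),4,(0,0,255),-1)
u,v=proj("scene",[[p[0],p[1],0]])[0];cv2.circle(c,(int((u-x0+.5)*k),int((v-y0+.5)*k)),4,(0,255,0),-1)
cv2.imwrite("pics/sF.png",c)
E
```

```text
[406.74691477 331.06011192  43.70363404] [-0.00793235  0.16523033  0.28317644]
350.57822756738256 155.74482981571992
```

View pics/sF.png

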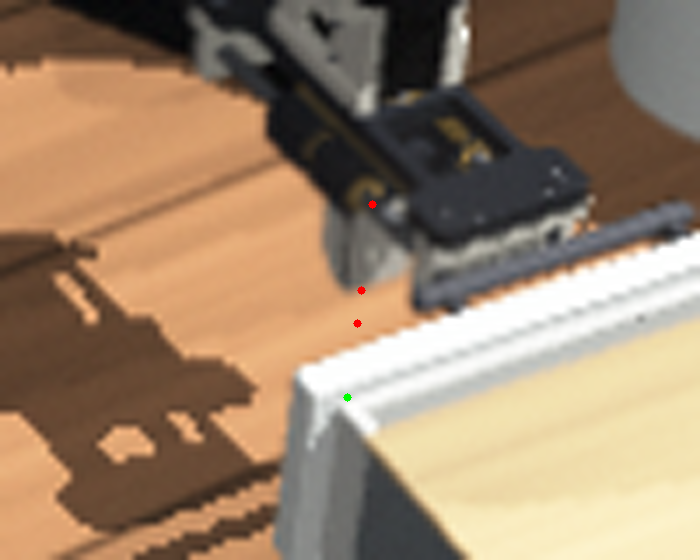

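Continue down gently to find the real height of the fingertips by touch.

Request:
step_arm(
  moves=[0,0,0.5,0,0,0,1,0,0,0.5,0,0,0,1,0,0,0.5,0,0,0,1,0,0,0,0,0,0,1],
)

```text
time: 10.38
tool_pos: [409.4, 332.3, 14.1]
tcp_rot: [3.131, -0.009, 1.483]
contact_force: [-0.2, -1.3, -0.6]
grip_width: 0.3
```

Request:
step_arm(
  moves=[0,0,0.2,0,0,0,1,0,0,0.2,0,0,0,1,0,0,0,0,0,0,1],
)

```text
time: 10.63
tool_pos: [409.5, 332.4, 5.0]
tcp_rot: [3.131, -0.009, 1.483]
contact_force: [0.5, -0.7, 0.4]
grip_width: 0.0
```

Request:
step_arm(
  moves=[0,0,0.2,0,0,0,1,0,0,0,0,0,0,1],
)

```text
time: 10.8
tool_pos: [409.6, 332.6, 0.7]
tcp_rot: [3.131, -0.009, 1.483]
contact_force: [-0.3, 0.9, 0.5]
grip_width: 0.5
```

Request:
step_arm(
  moves=[0,0,0.2,0,0,0,1,0,0,0,0,0,0,1],
)

```text
time: 10.97
tool_pos: [409.8, 332.8, -3.4]
tcp_rot: [3.13, -0.01, 1.483]
contact_force: [0.3, -0.6, 0.1]
grip_width: 0.5
```

Request:
step_arm(
  moves=[0,0,0.2,0,0,0,1,0,0,0,0,0,0,1],
)

```text
time: 11.13
tool_pos: [410.1, 332.9, -7.6]
tcp_rot: [3.13, -0.01, 1.483]
contact_force: [-0.5, 0.7, -0.0]
grip_width: 0.2
```

Request:
step_arm(
  moves=[0,0,0.2,0,0,0,1,0,0,0,0,0,0,1],
)

```text
time: 11.3
tool_pos: [410.2, 333.0, -12.0]
tcp_rot: [3.13, -0.01, 1.483]
contact_force: [0.2, -0.5, -0.2]
grip_width: 0.5
```

Request:
step_arm(
  moves=[0,0,0.15,0,0,0,1,0,0,0,0,0,0,1],
)

```text
time: 11.47
tool_pos: [410.2, 333.0, -15.3]
tcp_rot: [3.13, -0.01, 1.483]
contact_force: [0.3, -0.5, -0.4]
grip_width: 0.3
```

Request:
step_arm(
  moves=[0,0,0.1,0,0,0,1,0,0,0,0,0,0,1],
)

```text
time: 11.63
tool_pos: [410.2, 333.1, -17.6]
tcp_rot: [3.13, -0.01, 1.483]
contact_force: [-0.1, -0.7, 0.3]
grip_width: 0.9
```

Request:
step_arm(
  moves=[0,0,0.1,0,0,0,1,0,0,0,0,0,0,1],
)

```text
time: 11.8
tool_pos: [410.3, 333.1, -19.7]
tcp_rot: [3.13, -0.01, 1.483]
contact_force: [-0.3, -0.4, -0.1]
grip_width: 0.7
```

Request:
step_arm(
  moves=[0,0,0.1,0,0,0,1,0,0,0,0,0,0,1],
)

```text
time: 11.97
tool_pos: [410.4, 333.2, -21.9]
tcp_rot: [3.13, -0.01, 1.483]
contact_force: [-0.7, 0.5, 0.1]
grip_width: 0.3
```

Request:
step_arm(
  moves=[0,0,0.1,0,0,0,1,0,0,0,0,0,0,1],
)

```text
time: 12.13
tool_pos: [410.9, 333.5, -22.8]
tcp_rot: [3.129, -0.011, 1.483]
contact_force: [-0.5, -0.3, 0.7]
grip_width: 0.8
```

Request:
step_arm(
  moves=[0,0,0.1,0,0,0,1,0,0,0,0,0,0,1],
)

```text
time: 12.3
tool_pos: [411.3, 333.8, -22.5]
tcp_rot: [3.127, -0.012, 1.483]
contact_force: [-0.7, 0.6, 0.1]
grip_width: 0.6
```

```bash
python3 - <<'E'
from h import *
o=get_obs();p=o["tool_pos"];print(p,o["contact_force"])
R=Ro.from_euler('xyz',o["tcp_rot"])
b=capture("scene")[:,:,::-1].copy()
x0,y0,k=290,100,7;c=cv2.resize(b[y0:y0+85,x0:x0+110],None,fx=k,fy=k,interpolation=cv2.INTER_CUBIC)
for h in(0,-19,-66):
  u,v=proj("scene",[p+R.apply([0,0,h])])[0];cv2.circle(c,(int((u-x0+.5)*k),int((v-y0+.5)*k)),4,(0,0,255),-1)
cv2.imwrite("pics/sG.png",c)
E
```

```text
[411.26855411 333.78534612 -22.47053001] [-0.74861134  0.62496807  0.1177183 ]
```

View pics/sG.png

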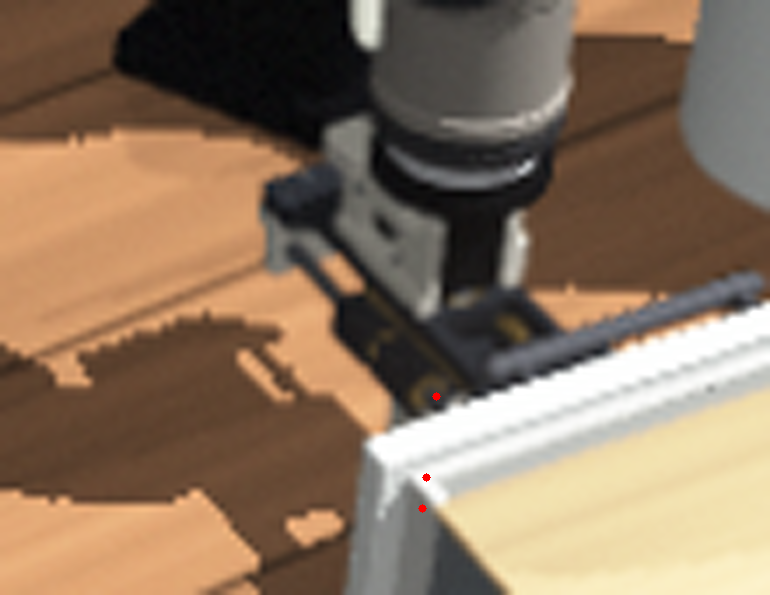

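Request:
step_arm(
  moves=[0,0,-1,0,0,0,0.43,0,0,-1,0,0,0,0.43,0,0,-1,0,0,0,0.43,0,0,-1,0,0,0,0.43,0,0,-1,0,0,0,0.43,0,0,-1,0,0,0,0.43,0,0,-1,0,0,0,0.43,0,0,-1,0,0,0,0.43],
)

```text
time: 13.02
tool_pos: [405.8, 330.2, 137.4]
tcp_rot: [3.137, -0.005, 1.483]
contact_force: [-0.5, 0.4, -0.9]
grip_width: 26.1
```

Request:
step_arm(
  moves=[0,0,-1,0,0,0,0.43,0,0,-1,0,0,0,0.43,0,0,-0.5,0,0,0,0.43,0,0,0,0,0,0,0.43],
)

```text
time: 13.35
tool_pos: [406.9, 330.8, 193.0]
tcp_rot: [3.132, -0.009, 1.483]
contact_force: [-0.1, -0.0, 0.3]
grip_width: 25.8
```

```bash
python3 - <<'E'
s=open('h.py').read()
s=s.replace('''def plan(x,y,z,yawdeg=None):
''','''OFF=22 # real fingertip is 22 above the reported TCP
def plan(x,y,z,yawdeg=None):
    z=z-OFF
''')
open('h.py','w').write(s)
from h import *
plan(527.5,317.8,200,84.9)
E
```

```text
t 13.35 pos [406.9 330.8 193. ] rpy [179.4  -0.5  85. ] w 25.8 F [-0.1 -0.   0.3]
shift rows (tool now) [-0.13  6.05  0.81] (tool after turn) [-0.11  6.06  0.75] turn [ 0.14 -0.12  0.02]
```

Request:
step_arm(
  moves=[0,1,0,0.1,-0.1,0,0.43,0,1,0,0,0,0,0.43,0,1,0,0,0,0,0.43,0,1,0,0,0,0,0.43,0,1,0,0,0,0,0.43,0,0.7,0,0,0,0,0.43,0,0.2,0,0,0,0,0.43,0,0,0,0,0,0,0.43],
)

```text
time: 14.02
tool_pos: [526.7, 319.4, 185.1]
tcp_rot: [-3.136, 0.003, 1.485]
contact_force: [-0.4, 0.1, 0.6]
grip_width: 25.9
```

```bash
python3 - <<'E'
from h import *
plan(527.5,317.8,153,84.9)
E
```

```text
t 14.0167 pos [526.7 319.4 185.1] rpy [-1.797e+02  1.000e-01  8.510e+01] w 25.9 F [-0.4  0.1  0.6]
shift rows (tool now) [-0.07  0.06  2.71] (tool after turn) [-0.08  0.05  2.71] turn [-0.07  0.04  0.04]
```

Request:
step_arm(
  moves=[-0.05,0.05,0.6,0,0,0,0.43,0,0,0.6,0,0,0,0.43,0,0,0.6,0,0,0,0.43,0,0,0.5,0,0,0,0.43,0,0,0.2,0,0,0,0.43,0,0,0,0,0,0,0.43],
)

```text
time: 14.52
tool_pos: [522.2, 318.5, 129.9]
tcp_rot: [-3.131, 0.005, 1.486]
contact_force: [-0.3, -0.6, -1.1]
grip_width: 26.1
```

Request:
step_arm(
  moves=[0,0,0,0,0,0,1,0,0,0,0,0,0,1,0,0,0,0,0,0,1,0,0,0,0,0,0,1,0,0,0,0,0,0,1],
)

```text
time: 14.93
tool_pos: [522.0, 319.0, 130.7]
tcp_rot: [-3.132, 0.004, 1.487]
contact_force: [1.2, 0.5, -3.1]
grip_width: 9.6
```

Request:
step_arm(
  moves=[0,-0.2,0,0,0,0,1,0,-0.4,0,0,0,0,1,0,-0.5,0,0,0,0,1,0,-0.5,0,0,0,0,1,0,-0.5,0,0,0,0,1],
)

```text
time: 15.35
tool_pos: [478.7, 323.4, 130.7]
tcp_rot: [-3.134, 0.002, 1.485]
contact_force: [1.4, 1.1, -5.1]
grip_width: 10.0
```

Held this time; keep pulling.

Request:
step_arm(
  moves=[0,-0.5,0,0,0,0,1,0,-0.6,0,0,0,0,1,0,-0.6,0,0,0,0,1,0,-0.6,0,0,0,0,1,0,-0.6,0,0,0,0,1,0,-0.5,0,0,0,0,1,0,-0.3,0,0,0,0,1,0,-0.2,0,0,0,0,1],
)

```text
time: 16.02
tool_pos: [388.2, 332.6, 130.7]
tcp_rot: [-3.132, -0.002, 1.487]
contact_force: [1.1, 2.1, -6.9]
grip_width: 10.0
```

Request:
step_arm(
  moves=[0,-0.3,0,0,0,0,1,0,-0.3,0,0,0,0,1,0,-0.2,0,0,0,0,1,0,-0.2,0,0,0,0,1],
)

```text
time: 16.35
tool_pos: [366.5, 334.7, 130.7]
tcp_rot: [-3.132, -0.003, 1.487]
contact_force: [1.6, 3.1, -7.2]
grip_width: 10.1
```

Request:
step_arm(
  moves=[0,-0.2,0,0,0,0,1,0,-0.2,0,0,0,0,1,0,0,0,0,0,0,1],
)

```text
time: 16.6
tool_pos: [357.2, 335.7, 130.7]
tcp_rot: [-3.131, -0.003, 1.487]
contact_force: [-1.4, 3.0, -7.2]
grip_width: 9.8
```

Request:
step_arm(
  moves=[0,0,0,0,0,0,0.4,0,0,0,0,0,0,0.4,0,0,0,0,0,0,0.4,0,0,0,0,0,0,0.4],
)

```text
time: 16.93
tool_pos: [358.1, 334.8, 132.6]
tcp_rot: [-3.134, -0.002, 1.487]
contact_force: [-0.2, -0.8, -0.0]
grip_width: 26.6
```

Request:
step_arm(
  moves=[0,0,-1,0,0,0,0.4,0,0,-1,0,0,0,0.4,0,0,-1,0,0,0,0.4,0,0,-1,0,0,0,0.4,0,0,-1,0,0,0,0.4,0,0,0,0,0,0,-1],
)

```text
time: 17.43
tool_pos: [359.7, 332.6, 237.9]
tcp_rot: [-3.134, 0.001, 1.486]
contact_force: [1.0, 0.6, 0.8]
grip_width: 30.7
```

```bash
python3 - <<'E'
from h import *
plan(546,53.4,200,90)
shot("top","tH")
E
```

```text
t 17.4333 pos [359.7 332.6 237.9] rpy [-1.796e+02  1.000e-01  8.510e+01] w 30.7 F [1.  0.6 0.8]
shift rows (tool now) [-13.11  10.49   2.93] (tool after turn) [-13.96   9.32   2.99] turn [-0.11  0.01 -1.22]
```

View pics/tH.png

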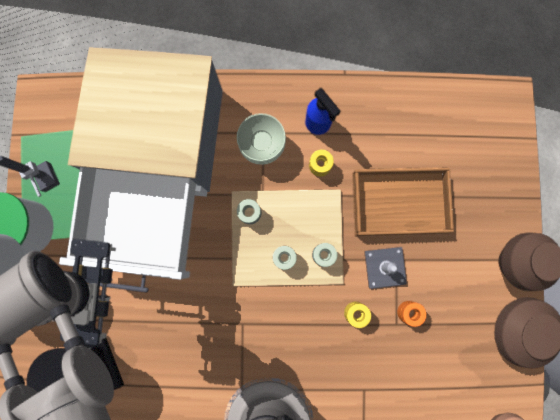

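Request:
step_arm(
  moves=[-1,0.68,0,0,0,-0.6,-1,-1,0.68,0,0,0,-0.6,-1,-1,0.67,0,0,0,0,-1,-1,0.67,0,0,0,0,-1,-1,0.67,0,0,0,0,-1,-1,0.67,0,0,0,0,-1,-1,0.67,0,0,0,0,-1,-1,0.67,0,0,0,0,-1],
)

```text
time: 18.15
tool_pos: [463.5, 165.2, 228.5]
tcp_rot: [-3.122, 0.005, 1.581]
contact_force: [0.6, 0.4, 0.4]
grip_width: 86.9
```

```bash
python3 - <<'E'
from h import *
plan(546,53.4,200,90)
E
```

```text
t 18.15 pos [463.5 165.2 228.5] rpy [-178.9    0.3   90.6] w 86.9 F [0.6 0.4 0.4]
shift rows (tool now) [-5.62  4.12  2.47] (tool after turn) [-5.59  4.13  2.53] turn [-0.27  0.07  0.15]
```

Request:
step_arm(
  moves=[-1,0.74,0.3,-0.1,0,0.1,-1,-1,0.74,0.3,-0.1,0,0,-1,-1,0.74,0.3,0,0,0,-1,-1,0.74,0.3,0,0,0,-1,-0.9,0.65,0.3,0,0,0,-1,-0.4,0.3,0,0,0,0,-1,-0.1,0,0,0,0,0,-1,0,0,0,0,0,0,-1],
)

```text
time: 18.82
tool_pos: [542.6, 46.0, 188.4]
tcp_rot: [-3.124, 0.007, 1.567]
contact_force: [0.6, 1.5, 0.5]
grip_width: 91.7
```

```bash
python3 - <<'E'
from h import *
plan(546,53.4,110,90)
b=shot("top","tI",(200,150,420,320),3.6)
E
```

```text
t 18.8167 pos [542.6  46.  188.4] rpy [-179.     0.4   89.8] w 91.7 F [0.6 1.5 0.5]
shift rows (tool now) [0.41 0.26 5.01] (tool after turn) [0.37 0.17 5.02] turn [-0.25  0.1  -0.05]
```

View pics/tI.png

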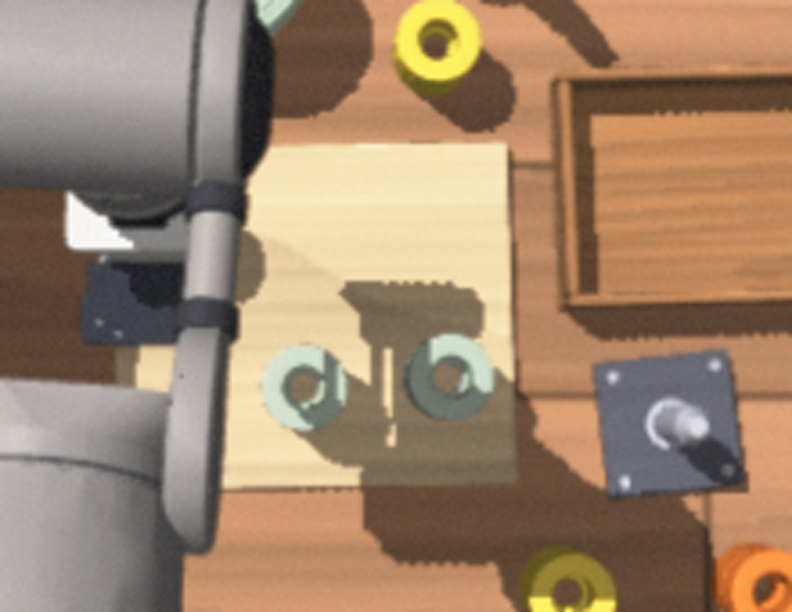

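Request:
step_arm(
  moves=[0.4,0.2,0.8,-0.2,0.1,0,-1,0,0,1,0,0,0,-1,0,0,1,0,0,0,-1,0,0,1,0,0,0,-1,0,0,0.6,0,0,0,-1,0,0,0,0,0,0,-1,0,0,0,0,0,0,-1],
)

```text
time: 19.45
tool_pos: [543.8, 63.4, 101.8]
tcp_rot: [3.138, -0.002, 1.577]
contact_force: [0.9, 0.1, -0.0]
grip_width: 92.0
```

```bash
python3 - <<'E'
from h import *
plan(546,53.4,36,90)
print(plane("top",[(261,163),(261,114)],80))
E
```

```text
t 19.45 pos [543.8  63.4 101.8] rpy [ 1.798e+02 -1.000e-01  9.030e+01] w 92.0 F [ 0.9  0.1 -0. ]
shift rows (tool now) [-0.51  0.09  4.39] (tool after turn) [-0.5   0.11  4.39] turn [ 0.05 -0.03  0.08]
[[665.03643445  23.04249877  80.        ]
 [792.58750977  24.92585944  80.        ]]
```

Request:
step_arm(
  moves=[0,0,0,0,0,0,-1,0,0,0,0,0,0,-1],
)

```text
time: 19.62
tool_pos: [543.9, 64.8, 103.7]
tcp_rot: [3.136, -0.003, 1.578]
contact_force: [0.4, -0.3, -0.2]
grip_width: 91.7
```

Request:
step_arm(
  moves=[-0.4,0.1,0,0,0,0,-1,0,0,0,0,0,0,-1,0,0,0,0,0,0,-1],
)

```text
time: 19.87
tool_pos: [547.6, 56.5, 106.4]
tcp_rot: [3.131, -0.002, 1.579]
contact_force: [-0.3, -0.4, 0.0]
grip_width: 91.8
```

```bash
python3 - <<'E'
from h import *
plan(546,53.4,36,90)
E
```

```text
t 19.8667 pos [547.6  56.5 106.4] rpy [ 1.794e+02 -1.000e-01  9.050e+01] w 91.8 F [-0.3 -0.4  0. ]
shift rows (tool now) [-0.17 -0.13  4.62] (tool after turn) [-0.16 -0.08  4.62] turn [ 0.15 -0.03  0.12]
```

Request:
step_arm(
  moves=[-0.15,-0.1,0.6,0.15,0,0.1,-1,0,0,0.6,0,0,0,-1,0,0,0.4,0,0,0,-1,0,0,0,0,0,0,-1],
)

```text
time: 20.2
tool_pos: [546.5, 52.1, 73.0]
tcp_rot: [3.14, -0.002, 1.569]
contact_force: [-0.7, -0.7, -0.6]
grip_width: 92.2
```

```bash
python3 - <<'E'
from h import *
plan(546,53.4,36,90)
E
```

```text
t 20.2 pos [546.5  52.1  73. ] rpy [ 1.799e+02 -1.000e-01  8.990e+01] w 92.2 F [-0.7 -0.7 -0.6]
shift rows (tool now) [ 0.06 -0.03  2.95] (tool after turn) [ 0.07 -0.02  2.95] turn [ 0.02 -0.03 -0.02]
```

Request:
step_arm(
  moves=[0.05,0,0.7,0,0,0,-1,0,0,0.7,0,0,0,-1,0,0,0.7,0,0,0,-1,0,0,0.6,0,0,0,-1,0,0,0.2,0,0,0,-1,0,0,0,0,0,0,-1],
)

```text
time: 20.7
tool_pos: [546.4, 52.4, 11.5]
tcp_rot: [-3.141, -0.002, 1.568]
contact_force: [-1.3, 0.9, 0.4]
grip_width: 92.2
```

```bash
python3 - <<'E'
from h import *
plan(546,53.4,36,90)
shot("scene","sJ",(230,100,400,260),4)
E
```

```text
t 20.7 pos [546.4  52.4  11.5] rpy [-1.80e+02 -1.00e-01  8.98e+01] w 92.2 F [-1.3  0.9  0.4]
shift rows (tool now) [ 0.05 -0.02 -0.12] (tool after turn) [ 0.05 -0.02 -0.12] turn [-0.01 -0.03 -0.04]
```

View pics/sJ.png

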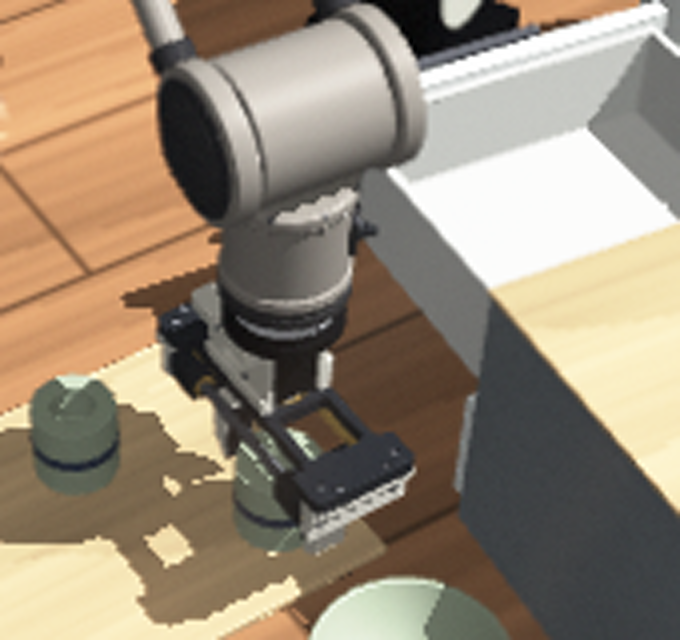

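Request:
step_arm(
  moves=[0,0,0,0,0,0,1,0,0,0,0,0,0,1,0,0,0,0,0,0,1,0,0,0,0,0,0,1,0,0,0,0,0,0,1,0,0,0,0,0,0,1,0,0,0,0,0,0,1],
)

```text
time: 21.33
tool_pos: [547.6, 52.3, 14.8]
tcp_rot: [3.139, -0.002, 1.568]
contact_force: [0.1, 0.2, -2.5]
grip_width: 59.5
```

Request:
step_arm(
  moves=[0,0,-0.5,0,0,0,1,0,0,-1,0,0,0,1,0,0,-1,0,0,0,1,0,0,-1,0,0,0,1,0,0,-1,0,0,0,1,0,0,-1,0,0,0,1,0,0,-1,0,0,0,1,0,0,-0.5,0,0,0,1],
)

```text
time: 22.0
tool_pos: [543.5, 52.3, 160.1]
tcp_rot: [-3.133, -0.002, 1.568]
contact_force: [0.2, 0.7, -3.7]
grip_width: 60.0
```

```bash
python3 - <<'E'
from h import *
plan(405.5,-303.5,160,90)
shot("scene","sK",(230,60,400,220),4)
E
```

```text
t 22.0 pos [543.5  52.3 160.1] rpy [-1.795e+02 -1.000e-01  8.980e+01] w 60.0 F [ 0.2  0.7 -3.7]
shift rows (tool now) [-17.81  -6.84   1.12] (tool after turn) [-17.79  -6.9    1.1 ] turn [-0.12 -0.03 -0.04]
```

View pics/sK.png

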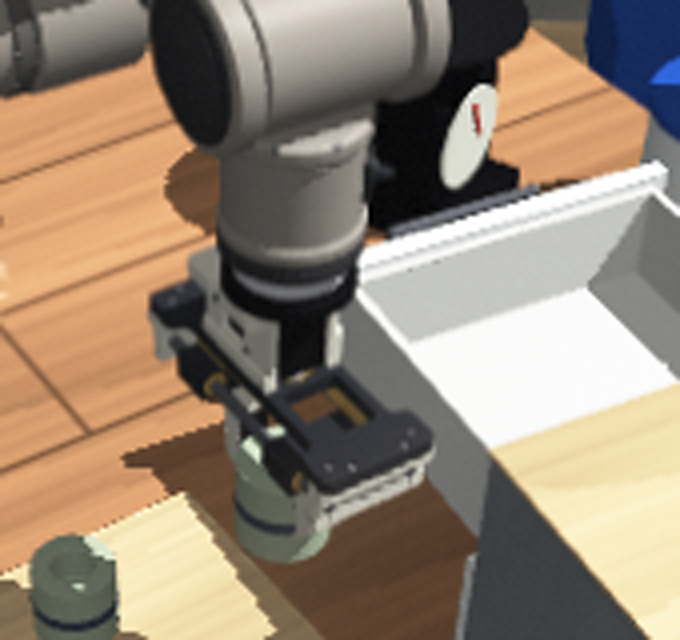

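Request:
step_arm(
  moves=[-1,-0.38,0,0,0,0,1,-1,-0.38,0,0,0,0,1,-1,-0.38,0,0,0,0,1,-1,-0.38,0,0,0,0,1,-1,-0.38,0,0,0,0,1,-1,-0.38,0,0,0,0,1,-1,-0.38,0,0,0,0,1,-1,-0.38,0,0,0,0,1],
)

```text
time: 22.72
tool_pos: [479.8, -108.9, 161.4]
tcp_rot: [-3.137, -0.005, 1.575]
contact_force: [0.6, 0.6, -3.3]
grip_width: 59.7
```

Request:
step_arm(
  moves=[-1,-0.38,0,0,0,0,1,-1,-0.38,0,0,0,0,1,-1,-0.38,0,0,0,0,1,-1,-0.38,0,0,0,0,1,-1,-0.38,0,0,0,0,1,-1,-0.38,0,0,0,0,1,-0.6,-0.2,0,0,0,0,1,0,0,0,0,0,0,1],
)

```text
time: 23.38
tool_pos: [423.1, -249.0, 158.6]
tcp_rot: [-3.131, -0.007, 1.572]
contact_force: [1.4, 0.2, -2.9]
grip_width: 60.0
```

```bash
python3 - <<'E'
from h import *
plan(405.5,-304.8,150,90)
E
```

```text
t 23.3833 pos [ 423.1 -249.   158.6] rpy [-179.4   -0.4   90.1] w 60.0 F [ 1.4  0.2 -2.9]
shift rows (tool now) [-2.8  -0.86  1.52] (tool after turn) [-2.79 -0.88  1.53] turn [-0.16 -0.1   0.02]
```

Request:
step_arm(
  moves=[-0.8,-0.27,0.3,-0.1,-0.1,0,1,-0.8,-0.27,0.3,0,0,0,1,-0.8,-0.24,0.3,0,0,0,1,-0.3,-0.1,0.2,0,0,0,1,0,0,0,0,0,0,1,0,0,0,0,0,0,1],
)

```text
time: 23.88
tool_pos: [404.2, -301.2, 134.5]
tcp_rot: [-3.136, -0.005, 1.571]
contact_force: [0.9, -0.0, -3.9]
grip_width: 59.6
```

```bash
python3 - <<'E'
from h import *
plan(405.5,-304.8,100,90)
E
```

```text
t 23.8833 pos [ 404.2 -301.2  134.5] rpy [-179.7   -0.3   90. ] w 59.6 F [ 0.9 -0.  -3.9]
shift rows (tool now) [-0.19  0.08  2.82] (tool after turn) [-0.18  0.06  2.82] turn [-0.07 -0.06  0.  ]
```

Request:
step_arm(
  moves=[-0.2,0.08,0.5,-0.1,-0.1,0,1,0,0,0,0,0,0,1],
)

```text
time: 24.05
tool_pos: [406.5, -303.3, 124.6]
tcp_rot: [3.139, 0.002, 1.572]
contact_force: [-0.2, 1.5, -3.9]
grip_width: 59.8
```

```bash
python3 - <<'E'
from h import *
plan(405.5,-304.8,90,90)
shot("scene","sL",(100,140,250,290),4)
shot("top","tL",(320,200,470,350),4)
E
```

```text
t 24.05 pos [ 406.5 -303.3  124.6] rpy [1.799e+02 1.000e-01 9.010e+01] w 59.8 F [-0.2  1.5 -3.9]
shift rows (tool now) [-0.07 -0.06  2.83] (tool after turn) [-0.08 -0.05  2.83] turn [0.03 0.03 0.01]
```

View pics/sL.png

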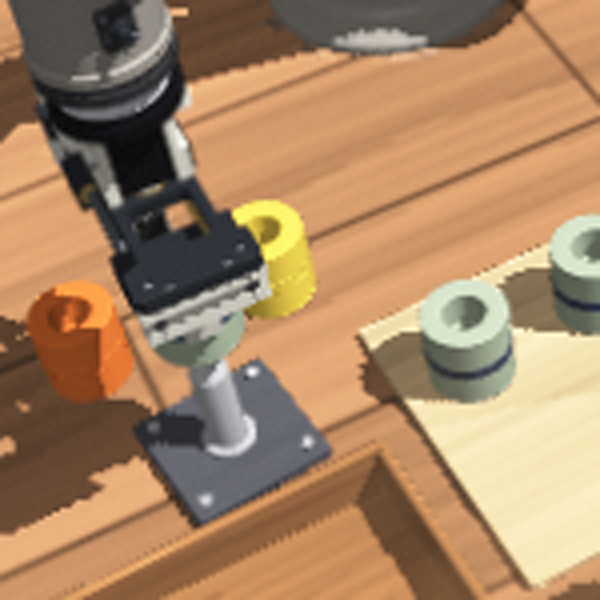

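Request:
step_arm(
  moves=[-0.07,-0.05,0.4,0,0,0,1,0,0,0.4,0,0,0,1,0,0,0.4,0,0,0,1,0,0,0.3,0,0,0,1,0,0,0,0,0,0,1],
)

```text
time: 24.57
tool_pos: [407.3, -304.0, 94.9]
tcp_rot: [3.136, 0.004, 1.574]
contact_force: [0.1, -0.7, -3.8]
grip_width: 59.9
```

```bash
python3 - <<'E'
from h import *
plan(405.5,-304.8,90,90)
E
```

```text
t 24.5667 pos [ 407.3 -304.    94.9] rpy [179.7   0.2  90.2] w 59.9 F [ 0.1 -0.7 -3.8]
shift rows (tool now) [-0.03 -0.1   1.35] (tool after turn) [-0.04 -0.09  1.35] turn [0.07 0.06 0.05]
```

Request:
step_arm(
  moves=[-0.04,-0.09,0.2,0.07,0.06,0,1,0,0,0.3,0,0,0,1,0,0,0.3,0,0,0,1,0,0,0,0,0,0,1],
)

```text
time: 24.9
tool_pos: [405.2, -304.9, 76.8]
tcp_rot: [-3.141, -0.001, 1.574]
contact_force: [-0.1, 0.3, -3.0]
grip_width: 59.9
```

Request:
step_arm(
  moves=[0,0,0.3,0,0,0,1,0,0,0.3,0,0,0,1,0,0,0.3,0,0,0,1,0,0,0,0,0,0,1],
)

```text
time: 25.23
tool_pos: [405.3, -305.0, 56.9]
tcp_rot: [-3.141, -0.001, 1.574]
contact_force: [-1.7, 0.4, -3.8]
grip_width: 60.2
```

Request:
step_arm(
  moves=[0,0,0.3,0,0,0,1,0,0,0.4,0,0,0,1,0,0,0.4,0,0,0,1,0,0,0,0,0,0,1],
)

```text
time: 25.57
tool_pos: [405.4, -305.2, 32.7]
tcp_rot: [-3.141, -0.001, 1.574]
contact_force: [-1.3, 0.3, -3.3]
grip_width: 59.8
```

Request:
step_arm(
  moves=[0,0,0.3,0,0,0,1,0,0,0.2,0,0,0,1,0,0,0,0,0,0,1],
)

```text
time: 25.82
tool_pos: [405.3, -305.0, 21.2]
tcp_rot: [-3.141, -0.001, 1.574]
contact_force: [-0.1, 0.5, -3.2]
grip_width: 59.8
```

Request:
step_arm(
  moves=[0,0,0.15,0,0,0,1,0,0,0,0,0,0,1],
)

```text
time: 25.98
tool_pos: [405.7, -305.4, 18.1]
tcp_rot: [-3.141, -0.0, 1.574]
contact_force: [-0.6, -0.0, -3.2]
grip_width: 59.9
```

Request:
step_arm(
  moves=[0,0,0.15,0,0,0,1,0,0,0,0,0,0,1],
)

```text
time: 26.15
tool_pos: [405.7, -306.2, 17.9]
tcp_rot: [3.141, 0.002, 1.574]
contact_force: [0.6, -0.1, -3.9]
grip_width: 59.8
```

Request:
step_arm(
  moves=[0,0,0.15,0,0,0,1,0,0,0.15,0,0,0,1],
)

```text
time: 26.32
tool_pos: [406.3, -307.0, 16.8]
tcp_rot: [3.139, 0.004, 1.574]
contact_force: [-12.0, 11.0, 45.2]
grip_width: 59.7
```

```bash
python3 - <<'E'
from h import *
plan(405.5,-304.8,90,90)
shot("scene","sM",(100,140,250,290),4)
E
```

```text
t 26.3167 pos [ 406.3 -307.    16.8] rpy [179.8   0.2  90.2] w 59.7 F [-12.   11.   45.2]
shift rows (tool now) [ 0.1  -0.03 -2.56] (tool after turn) [ 0.11 -0.04 -2.56] turn [0.04 0.06 0.05]
```

View pics/sM.png

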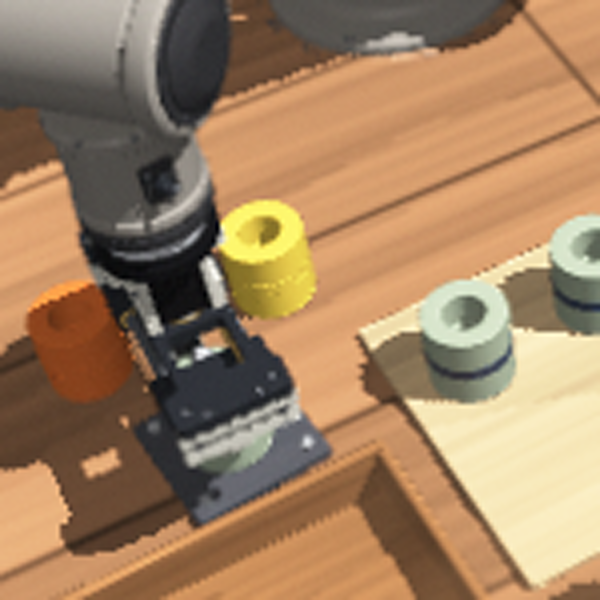

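Request:
step_arm(
  moves=[0,0,-0.5,0,0,0,1,0,0,-1,0,0,0,1,0,0,-1,0,0,0,1,0,0,-1,0,0,0,1,0,0,-1,0,0,0,1,0,0,-1,0,0,0,1,0,0,-1,0,0,0,1,0,0,-1,0,0,0,1],
)

```text
time: 27.03
tool_pos: [403.5, -303.5, 169.1]
tcp_rot: [-3.139, -0.002, 1.574]
contact_force: [-0.1, -0.9, -3.6]
grip_width: 59.6
```

Request:
step_arm(
  moves=[0,0,-1,0,0,0,1,0,0,-1,0,0,0,1,0,0,-0.7,0,0,0,1,0,0,0,0,0,0,1],
)

```text
time: 27.37
tool_pos: [404.6, -304.2, 228.6]
tcp_rot: [3.14, 0.003, 1.575]
contact_force: [0.4, 0.0, -2.7]
grip_width: 59.7
```

```bash
python3 - <<'E'
from h import *
plan(405.5,-304.8,90,90)
b=shot("top","tM",(50,130,230,310),4)
b=shot("scene","sN",(290,60,520,240),3.4)
E
```

```text
t 27.3667 pos [ 404.6 -304.2  228.6] rpy [1.799e+02 1.000e-01 9.020e+01] w 59.7 F [ 0.4  0.  -2.7]
shift rows (tool now) [-0.01  0.03  8.03] (tool after turn) [-0.03  0.04  8.03] turn [0.03 0.04 0.05]
```

View pics/tM.png

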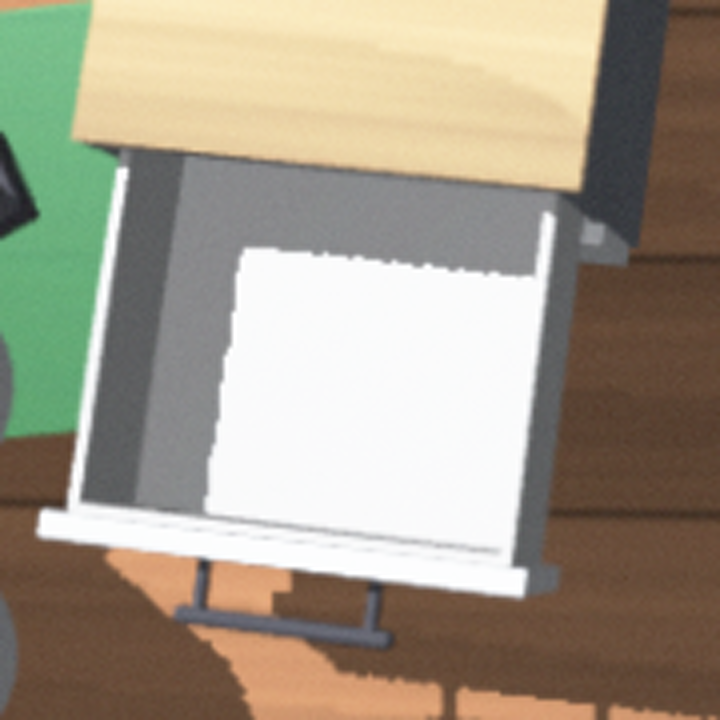

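View pics/sN.png

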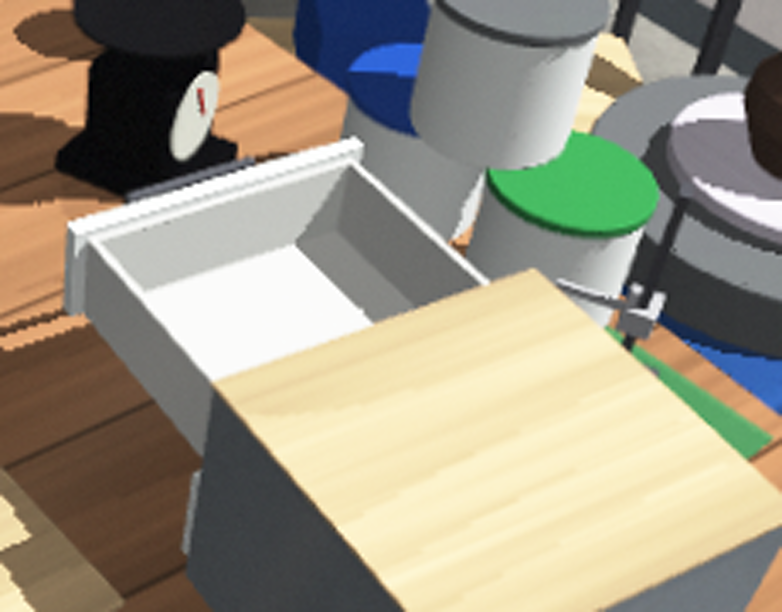

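```bash
python3 - <<'E'
from h import *
f=lambda L,x,y,k:[((u+.5)/k-.5+x,(v+.5)/k-.5+y) for u,v in L]
g=lambda L,z:plane("top",f(L,50,130,4),z).round(1).tolist()
print("panel in",g([(45,510),(528,568)],198),"out",g([(38,535),(525,595)],198))
print("handle",g([(178,612),(390,640)],172))
print("foot",g([(375,535),(500,550)],115))
print("walls inner top L",g([(80,500),(125,170)],188),"R inner",g([(512,555),(543,215)],188))
print("unit edge",g([(73,140),(582,190)],214))
E
```

```text
panel in [[422.9, 468.2, 198.0], [395.8, 188.5, 198.0]] out [[408.7, 471.8, 198.0], [381.0, 189.8, 198.0]]
handle [[366.0, 398.2, 172.0], [353.1, 272.8, 172.0]]
foot [[411.4, 301.3, 115.0], [403.7, 224.7, 115.0]]
walls inner top L [[429.0, 452.4, 188.0], [619.7, 435.6, 188.0]] R inner [[402.6, 200.0, 188.0], [593.7, 188.0, 188.0]]
unit edge [[632.0, 455.6, 214.0], [603.3, 160.9, 214.0]]
```

Request:
step_arm(
  moves=[1,0.1,0,0,0,0,1,1,0.15,0,0,0,0,1,1,0.15,0,0,0,0,1,1,0.15,0,0,0,0,1,1,0.15,0,0,0,0,1,1,0.15,0,0,0,0,1,1,0.15,0,0,0,0,1,1,0.15,0,0,0,0,1],
)

```text
time: 28.13
tool_pos: [420.9, -137.0, 211.7]
tcp_rot: [-3.121, -0.013, 1.567]
contact_force: [0.6, 0.7, -2.5]
grip_width: 59.9
```

Request:
step_arm(
  moves=[1,0.15,0,0,0,0,1,1,0.15,0,0,0,0,1,1,0.15,0,0,0,0,1,1,0.15,0,0,0,0,1,1,0.15,0,0,0,0,1,1,0.15,0,0,0,0,1,1,0.15,0,0,0,0,1,1,0.15,0,0,0,0,1],
)

```text
time: 28.8
tool_pos: [438.3, 33.2, 199.7]
tcp_rot: [-3.098, -0.019, 1.566]
contact_force: [0.2, -0.0, -3.2]
grip_width: 59.6
```

```bash
python3 - <<'E'
from h import *
plan(510,398,240,84.8)
E
```

```text
t 28.8 pos [438.3  33.2 199.7] rpy [-177.5   -1.1   89.7] w 59.6 F [ 0.2 -0.  -3.2]
shift rows (tool now) [18.27  3.47 -0.72] (tool after turn) [18.49  1.91 -0.92] turn [-0.63 -0.25  1.24]
```

Request:
step_arm(
  moves=[0.8,0.15,-0.5,-0.2,-0.1,0.2,1,0.8,0.15,-0.5,-0.2,-0.1,0.2,1,0.8,0.15,-0.5,-0.2,0,0.2,1,0.8,0.1,-0.5,-0.1,0,0.2,1,0.8,0.1,-0.2,-0.1,0,0.2,1,0.8,0.1,-0.2,-0.1,0,0.2,1,0.8,0.1,-0.2,-0.1,0,0,1,0.8,0.1,-0.2,-0.1,0,0,1],
)

```text
time: 29.47
tool_pos: [458.1, 167.1, 242.5]
tcp_rot: [3.133, -0.001, 1.48]
contact_force: [1.9, 0.6, -3.2]
grip_width: 59.3
```

```bash
python3 - <<'E'
from h import *
plan(510,398,240,84.8)
E
```

```text
t 29.4667 pos [458.1 167.1 242.5] rpy [ 1.795e+02 -1.000e-01  8.480e+01] w 59.3 F [ 1.9  0.6 -3.2]
shift rows (tool now) [11.73  1.53  1.25] (tool after turn) [11.73  1.54  1.22] turn [ 0.12 -0.01 -0.  ]
```

Request:
step_arm(
  moves=[1,0.13,0,0,0,0,1,1,0.13,0,0,0,0,1,1,0.13,0,0,0,0,1,1,0.13,0,0,0,0,1,1,0.13,0,0,0,0,1,1,0.13,0,0,0,0,1,1,0.13,0,0,0,0,1,1,0.13,0,0,0,0,1],
)

```text
time: 30.13
tool_pos: [488.2, 330.0, 225.8]
tcp_rot: [-3.128, 0.011, 1.479]
contact_force: [-0.3, -0.7, -3.1]
grip_width: 59.8
```

```bash
python3 - <<'E'
from h import *
plan(510,398,240,84.8)
E
```

```text
t 30.1333 pos [488.2 330.  225.8] rpy [-179.2    0.6   84.8] w 59.8 F [-0.3 -0.7 -3.1]
shift rows (tool now) [3.49 0.78 0.34] (tool after turn) [3.48 0.78 0.39] turn [-0.2   0.15 -0.01]
```

Request:
step_arm(
  moves=[0.8,0.2,0,-0.1,0.1,0,1,0.8,0.2,0,-0.1,0.05,0,1,0.8,0.15,0,0,0,0,1,0.5,0.1,0,0,0,0,1,0.2,0,0,0,0,0,1,0,0,0,0,0,0,1,0,0,0,0,0,0,1],
)

```text
time: 30.72
tool_pos: [502.3, 395.1, 207.0]
tcp_rot: [-3.121, 0.014, 1.484]
contact_force: [-0.1, 0.3, -3.1]
grip_width: 59.9
```

```bash
python3 - <<'E'
from h import *
plan(510,398,145,84.8)
E
```

```text
t 30.7167 pos [502.3 395.1 207. ] rpy [-178.8    0.8   85. ] w 59.9 F [-0.1  0.3 -3.1]
shift rows (tool now) [0.23 0.46 4.19] (tool after turn) [0.18 0.37 4.2 ] turn [-0.3   0.19  0.05]
```

Request:
step_arm(
  moves=[0.15,0.3,0.2,-0.3,0.2,0.05,1,0,0,0.5,0,0,0,1,0,0,0.6,0,0,0,1,0,0,0.5,0,0,0,1,0,0,0,0,0,0,1],
)

```text
time: 31.13
tool_pos: [507.0, 393.6, 166.2]
tcp_rot: [-3.138, 0.003, 1.478]
contact_force: [-0.6, -0.4, -4.6]
grip_width: 59.7
```

```bash
python3 - <<'E'
from h import *
plan(510,398,145,84.8)
shot("scene","sO",(290,40,520,220),3.4)
E
```

```text
t 31.1333 pos [507.  393.6 166.2] rpy [-179.8    0.2   84.7] w 59.7 F [-0.6 -0.4 -4.6]
shift rows (tool now) [0.24 0.13 2.16] (tool after turn) [0.23 0.13 2.16] turn [-0.05  0.05 -0.03]
```

View pics/sO.png

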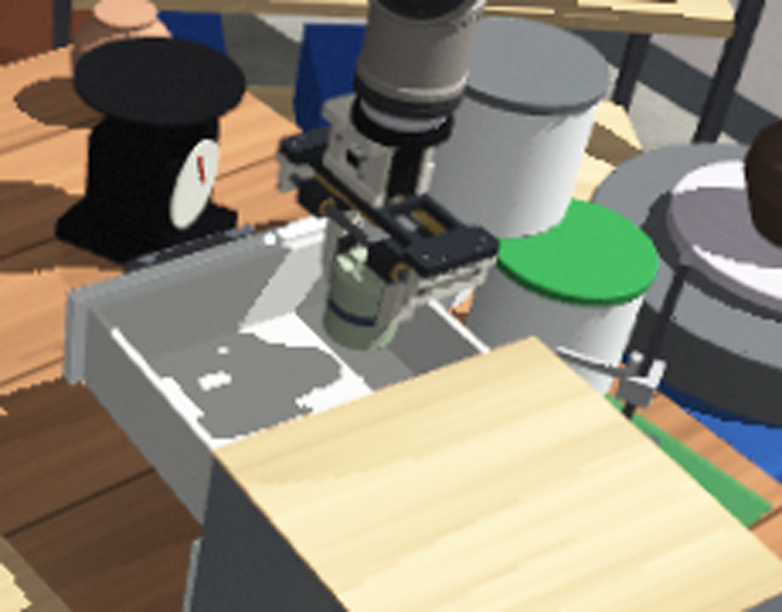

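Request:
step_arm(
  moves=[0,0,0.5,0,0,0,1,0,0,0.5,0,0,0,1,0,0,0.5,0,0,0,1,0,0,0.3,0,0,0,1,0,0,0.1,0,0,0,1,0,0,0,0,0,0,1],
)

```text
time: 31.68
tool_pos: [507.6, 393.2, 126.1]
tcp_rot: [-3.139, 0.002, 1.477]
contact_force: [0.4, -0.5, -2.5]
grip_width: 60.0
```

Request:
step_arm(
  moves=[0,0,0.1,0,0,0,1,0,0,0,0,0,0,1],
)

```text
time: 31.85
tool_pos: [507.6, 393.4, 123.9]
tcp_rot: [-3.139, 0.002, 1.478]
contact_force: [0.3, -0.6, -3.5]
grip_width: 59.8
```

Request:
step_arm(
  moves=[0,0,0.1,0,0,0,1,0,0,0.05,0,0,0,1],
)

```text
time: 32.02
tool_pos: [508.1, 393.7, 121.5]
tcp_rot: [-3.141, 0.001, 1.478]
contact_force: [0.0, 0.2, -4.0]
grip_width: 59.6
```

Request:
step_arm(
  moves=[0,0,0.1,0,0,0,1,0,0,0.1,0,0,0,1],
)

```text
time: 32.18
tool_pos: [509.3, 393.9, 119.9]
tcp_rot: [3.139, -0.0, 1.478]
contact_force: [-2.2, -4.7, 13.4]
grip_width: 59.8
```

Request:
step_arm(
  moves=[0,0,0,0,0,0,0.2,0,0,0,0,0,0,-0.2,0,0,0,0,0,0,-1,0,0,0,0,0,0,-1,0,0,0,0,0,0,-1,0,0,-0.2,0,0,0,-1,0,0,-0.5,0,0,0,-1,0,0,-1,0,0,0,-1],
)

```text
time: 32.85
tool_pos: [508.6, 393.6, 154.0]
tcp_rot: [3.14, 0.001, 1.478]
contact_force: [0.1, -0.4, 0.2]
grip_width: 91.0
```

Request:
step_arm(
  moves=[0,0,-1,0,0,0,-1,0,0,-1,0,0,0,-1,0,0,-1,0,0,0,-1,0,0,-0.7,0,0,0,-1,0,0,0,0,0,0,-1],
)

```text
time: 33.27
tool_pos: [509.8, 394.7, 240.3]
tcp_rot: [3.133, -0.005, 1.478]
contact_force: [0.3, 0.4, 0.6]
grip_width: 92.0
```

```bash
python3 - <<'E'
from h import *
b=shot("top","tP",(50,130,350,310),2.6)
b=shot("scene","sP",(200,40,520,270),2.5)
plan(430.4,-37,150,90)
E
```

```text
t 33.3667 pos [508.9 394.2 237. ] rpy [ 1.797e+02 -1.000e-01  8.470e+01] w 91.9 F [ 0.7 -0.2 -0.2]
shift rows (tool now) [-21.84  -1.94   5.38] (tool after turn) [-21.56  -3.92   5.45] turn [ 0.08 -0.03 -1.33]
```

View pics/sP.png

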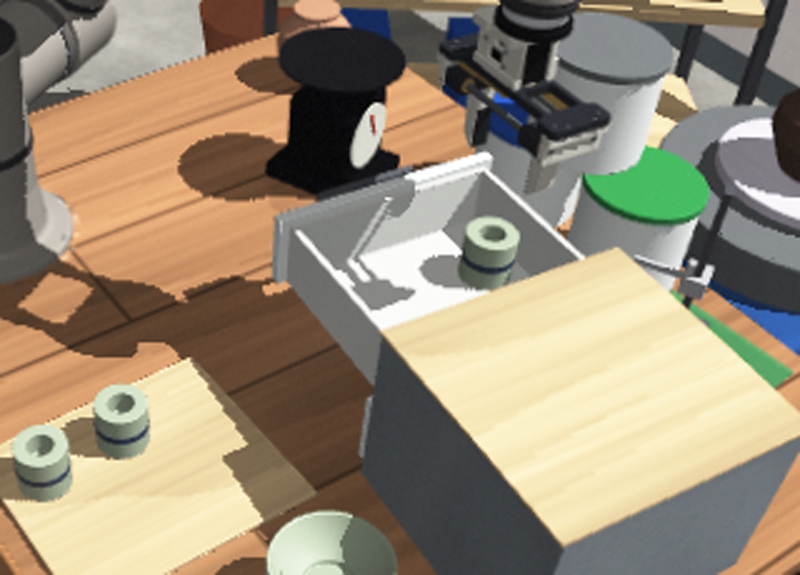

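View pics/tP.png

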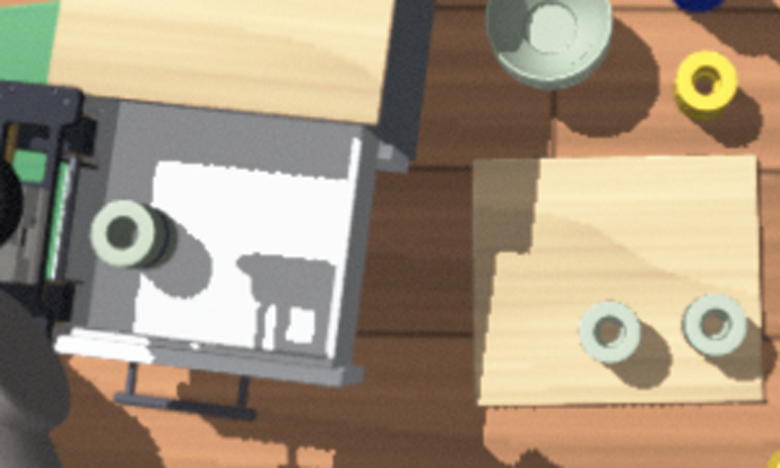

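```bash
python3 - <<'E'
from h import *
f=lambda L,x,y,k:[((u+.5)/k-.5+x,(v+.5)/k-.5+y) for u,v in L]
print(plane("top",f([(610,331),(714,325)],50,130,2.6),69).round(1).tolist())
E
```

```text
[[430.9, -37.3, 69.0], [437.4, -136.5, 69.0]]
```

Request:
step_arm(
  moves=[-1,-0.1,0,0,0,-0.3,-1,-1,-0.1,0,0,0,-0.3,-1,-1,-0.15,0,0,0,-0.3,-1,-1,-0.15,0,0,0,-0.3,-1,-1,-0.15,0,0,0,-0.1,-1,-1,-0.18,0,0,0,0,-1,-1,-0.18,0,0,0,0,-1,-1,-0.18,0,0,0,0,-1],
)

```text
time: 34.03
tool_pos: [473.2, 230.0, 224.2]
tcp_rot: [-3.129, 0.005, 1.579]
contact_force: [0.9, -0.4, -0.0]
grip_width: 91.6
```

Request:
step_arm(
  moves=[-1,-0.18,0,0,0,0,-1,-1,-0.18,0,0,0,0,-1,-1,-0.18,0,0,0,0,-1,-1,-0.18,0,0,0,0,-1,-1,-0.18,0.3,0,0,0,-1,-1,-0.18,0.4,0,0,0,-1,-1,-0.18,0.4,0,0,0,-1,-1,-0.18,0.4,0,0,0,-1],
)

```text
time: 34.7
tool_pos: [436.7, 61.1, 186.0]
tcp_rot: [-3.112, 0.007, 1.58]
contact_force: [0.7, -0.2, -0.3]
grip_width: 91.6
```

```bash
python3 - <<'E'
from h import *
plan(430.4,-37,120,90)
E
```

```text
t 34.7 pos [436.7  61.1 186. ] rpy [-178.3    0.4   90.5] w 91.6 F [ 0.7 -0.2 -0.3]
shift rows (tool now) [-4.87 -0.23  4.44] (tool after turn) [-4.9  -0.32  4.4 ] turn [-0.42  0.1   0.13]
```

Request:
step_arm(
  moves=[-1,-0.07,0.5,-0.2,0.1,0.1,-1,-1,-0.07,0.5,-0.2,0,0,-1,-1,-0.07,0.5,-0.1,0,0,-1,-0.9,-0.07,0.5,0,0,0,-1,-0.4,0,0.5,0,0,0,-1,-0.1,0,0.5,0,0,0,-1,0,0,0.2,0,0,0,-1,0,0,0,0,0,0,-1],
)

```text
time: 35.37
tool_pos: [420.5, -33.3, 110.0]
tcp_rot: [-3.13, -0.003, 1.567]
contact_force: [0.4, -0.6, 0.1]
grip_width: 92.0
```

```bash
python3 - <<'E'
from h import *
plan(430.5,-37,36,90)
E
```

```text
t 35.3667 pos [420.5 -33.3 110. ] rpy [-179.3   -0.2   89.8] w 92.0 F [ 0.4 -0.6  0.1]
shift rows (tool now) [-0.2   0.56  4.8 ] (tool after turn) [-0.19  0.5   4.8 ] turn [-0.17 -0.05 -0.05]
```

Request:
step_arm(
  moves=[-0.2,0.5,0.3,-0.15,-0.05,-0.05,-1,0,0,0.5,0,0,0,-1,0,0,0.5,0,0,0,-1,0,0,0.5,0,0,0,-1,0,0,0,0,0,0,-1],
)

```text
time: 35.78
tool_pos: [434.0, -36.7, 72.2]
tcp_rot: [3.138, 0.002, 1.575]
contact_force: [-0.9, 1.0, -0.9]
grip_width: 91.9
```

```bash
python3 - <<'E'
from h import *
plan(430.5,-37,36,90)
E
```

```text
t 35.7833 pos [434.  -36.7  72.2] rpy [1.798e+02 1.000e-01 9.020e+01] w 91.9 F [-0.9  1.  -0.9]
shift rows (tool now) [-0.01 -0.18  2.91] (tool after turn) [-0.02 -0.17  2.91] turn [0.05 0.02 0.06]
```

Request:
step_arm(
  moves=[0,-0.17,0.7,0.05,0,0.05,-1,0,0,0.7,0,0,0,-1,0,0,0.7,0,0,0,-1,0,0,0.5,0,0,0,-1,0,0,0.1,0,0,0,-1,0,0,0,0,0,0,-1],
)

```text
time: 36.28
tool_pos: [436.3, -36.2, 18.4]
tcp_rot: [3.133, 0.004, 1.576]
contact_force: [-0.1, 0.7, 0.1]
grip_width: 92.2
```

```bash
python3 - <<'E'
from h import *
plan(430.5,-37,36,90)
E
```

```text
t 36.2833 pos [436.3 -36.2  18.4] rpy [179.5   0.2  90.3] w 92.2 F [-0.1  0.7  0.1]
shift rows (tool now) [-0.04 -0.29  0.22] (tool after turn) [-0.04 -0.29  0.22] turn [0.13 0.05 0.07]
```

Request:
step_arm(
  moves=[-0.05,-0.3,0.2,0.13,0.05,0.05,-1,0,0,0,0,0,0,-1],
)

```text
time: 36.45
tool_pos: [431.0, -37.2, 15.1]
tcp_rot: [3.141, 0.0, 1.573]
contact_force: [0.4, 0.2, -0.8]
grip_width: 91.8
```

Request:
step_arm(
  moves=[0,0,0,0,0,0,1,0,0,0,0,0,0,1,0,0,0,0,0,0,1,0,0,0,0,0,0,1,0,0,0,0,0,0,1,0,0,0,0,0,0,1,0,0,0,0,0,0,1],
)

```text
time: 37.03
tool_pos: [431.9, -37.6, 17.0]
tcp_rot: [3.138, 0.001, 1.573]
contact_force: [0.5, 0.7, -1.8]
grip_width: 59.1
```

Request:
step_arm(
  moves=[0,0,-0.5,0,0,0,1,0,0,-1,0,0,0,1,0,0,-1,0,0,0,1,0,0,-1,0,0,0,1,0,0,-1,0,0,0,1,0,0,-1,0,0,0,1,0,0,-1,0,0,0,1,0,0,-0.5,0,0,0,1],
)

```text
time: 37.7
tool_pos: [427.6, -36.3, 158.7]
tcp_rot: [-3.133, -0.002, 1.573]
contact_force: [1.4, 0.2, -2.5]
grip_width: 59.4
```

```bash
python3 - <<'E'
from h import *
plan(405.5,-304.6,160,90)
shot("scene","sQ",(180,60,350,230),3.5)
E
```

```text
t 37.7 pos [427.6 -36.3 158.7] rpy [-1.795e+02 -1.000e-01  9.010e+01] w 59.4 F [ 1.4  0.2 -2.5]
shift rows (tool now) [-13.42  -1.12   1.01] (tool after turn) [-13.42  -1.1    1.04] turn [-0.12 -0.03  0.03]
```

View pics/sQ.png

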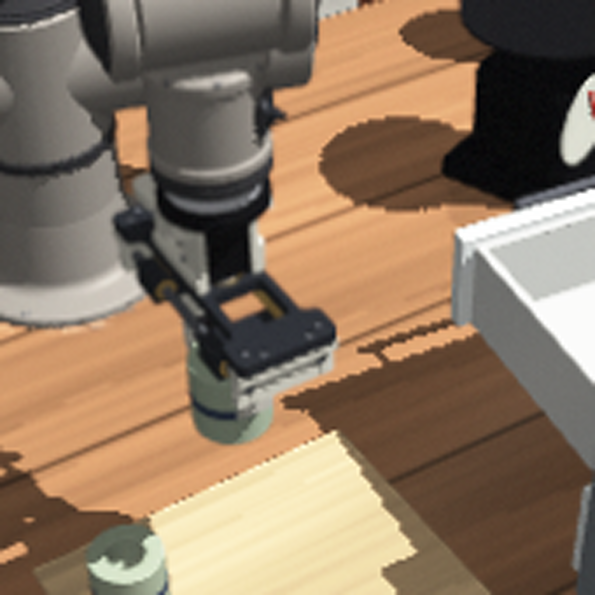

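Request:
step_arm(
  moves=[-1,-0.05,0,0,0,0,1,-1,-0.08,0,0,0,0,1,-1,-0.08,0,0,0,0,1,-1,-0.08,0,0,0,0,1,-1,-0.08,0,0,0,0,1,-1,-0.08,0,0,0,0,1,-1,-0.08,0,0,0,0,1,-1,-0.08,0,0,0,0,1],
)

```text
time: 38.42
tool_pos: [414.0, -198.0, 154.7]
tcp_rot: [-3.131, -0.006, 1.58]
contact_force: [0.6, 0.9, -3.2]
grip_width: 59.2
```

```bash
python3 - <<'E'
from h import *
plan(405.5,-304.5,150,90)
E
```

```text
t 38.4167 pos [ 414.  -198.   154.7] rpy [-179.4   -0.4   90.5] w 59.2 F [ 0.6  0.9 -3.2]
shift rows (tool now) [-5.33 -0.46  1.31] (tool after turn) [-5.32 -0.43  1.34] turn [-0.15 -0.09  0.13]
```

Request:
step_arm(
  moves=[-1,-0.06,0,-0.1,-0.05,0.1,1,-1,-0.08,0,0,0,0,1,-1,-0.08,0,0,0,0,1,-1,-0.08,0,0,0,0,1,-0.8,-0.05,0,0,0,0,1,-0.2,0,0.2,0,0,0,1,0,0,0,0,0,0,1,0,0,0,0,0,0,1],
)

```text
time: 39.08
tool_pos: [402.7, -303.5, 141.2]
tcp_rot: [-3.13, -0.011, 1.567]
contact_force: [-0.1, 0.7, -2.2]
grip_width: 59.3
```

```bash
python3 - <<'E'
from h import *
plan(405.5,-304.5,130,90)
E
```

```text
t 39.0833 pos [ 402.7 -303.5  141.2] rpy [-179.3   -0.6   89.8] w 59.3 F [-0.1  0.7 -2.2]
shift rows (tool now) [-0.07  0.16  1.66] (tool after turn) [-0.05  0.14  1.66] turn [-0.17 -0.16 -0.05]
```

Request:
step_arm(
  moves=[-0.05,0.1,0.4,-0.17,-0.15,-0.05,1,0,0,0.4,0,0,0,1,0,0,0.4,0,0,0,1,0,0,0,0,0,0,1],
)

```text
time: 39.42
tool_pos: [404.5, -300.2, 114.8]
tcp_rot: [-3.14, -0.003, 1.573]
contact_force: [0.6, -0.1, -3.2]
grip_width: 59.2
```

```bash
python3 - <<'E'
from h import *
plan(405.5,-304.5,100,90)
E
```

```text
t 39.4167 pos [ 404.5 -300.2  114.8] rpy [-179.9   -0.2   90.2] w 59.2 F [ 0.6 -0.1 -3.2]
shift rows (tool now) [-0.22  0.05  1.84] (tool after turn) [-0.22  0.05  1.84] turn [-0.02 -0.05  0.04]
```

Request:
step_arm(
  moves=[-0.22,0.05,0,0,-0.05,0,1,0,0,0,0,0,0,1],
)

```text
time: 39.58
tool_pos: [405.6, -303.7, 114.3]
tcp_rot: [-3.139, -0.001, 1.575]
contact_force: [-0.3, 0.5, -2.3]
grip_width: 58.6
```

Request:
step_arm(
  moves=[0,0,0.3,0,0,0,1,0,0,0.3,0,0,0,1,0,0,0,0,0,0,1],
)

```text
time: 39.83
tool_pos: [406.2, -304.0, 102.1]
tcp_rot: [-3.14, 0.0, 1.575]
contact_force: [-0.8, 0.1, -2.3]
grip_width: 58.9
```

```bash
python3 - <<'E'
from h import *
plan(405.5,-304.5,100,90)
E
```

```text
t 39.8333 pos [ 406.2 -304.   102.1] rpy [-179.9    0.    90.2] w 58.9 F [-0.8  0.1 -2.3]
shift rows (tool now) [-0.02 -0.03  1.2 ] (tool after turn) [-0.02 -0.03  1.2 ] turn [-0.02  0.01  0.06]
```

Request:
step_arm(
  moves=[-0.02,-0.03,0.3,0,0,0,1,0,0,0.3,0,0,0,1,0,0,0.3,0,0,0,1,0,0,0,0,0,0,1],
)

```text
time: 40.17
tool_pos: [405.4, -304.6, 82.1]
tcp_rot: [-3.14, 0.0, 1.575]
contact_force: [0.5, 0.1, -2.0]
grip_width: 58.9
```

Request:
step_arm(
  moves=[0,0,0.2,0,0,0,1,0,0,0.2,0,0,0,1],
)

```text
time: 40.33
tool_pos: [405.5, -304.8, 73.7]
tcp_rot: [-3.14, 0.001, 1.575]
contact_force: [-1.1, 0.4, -3.1]
grip_width: 59.2
```

Request:
step_arm(
  moves=[0,0,0.2,0,0,0,1,0,0,0.2,0,0,0,1],
)

```text
time: 40.5
tool_pos: [405.0, -305.0, 67.0]
tcp_rot: [-3.139, 0.001, 1.575]
contact_force: [-10.7, 5.1, 40.7]
grip_width: 58.8
```

Request:
step_arm(
  moves=[0,0,-0.3,0,0,0,1,0,0,-0.6,0,0,0,1,0,0,-0.8,0,0,0,1,0,0,-0.8,0,0,0,1,0,0,-0.8,0,0,0,1,0,0,-0.8,0,0,0,1,0,0,0,0,0,0,1],
)

```text
time: 41.08
tool_pos: [405.1, -304.9, 151.5]
tcp_rot: [-3.139, 0.001, 1.575]
contact_force: [1.0, -1.0, -1.8]
grip_width: 59.2
```

```bash
python3 - <<'E'
from h import *
f=lambda L,x,y,k:[((u+.5)/k-.5+x,(v+.5)/k-.5+y) for u,v in L]
c=plane("top",f([(95,85),(478,78),(495,330),(105,342)],330,150,4),50);print(c.round(1).tolist(),c.mean(0))
plan(577,-292,130,92)
shot("scene","sR",(90,120,260,290),3.5)
E
```

```text
[[653.1, -213.6, 50.0], [661.4, -466.3, 50.0], [496.7, -472.2, 50.0], [487.6, -218.5, 50.0]] [ 574.69724229 -342.65779606   50.        ]
t 41.0833 pos [ 405.1 -304.9  151.5] rpy [-1.799e+02  1.000e-01  9.020e+01] w 59.2 F [ 1.  -1.  -1.8]
shift rows (tool now) [0.61 8.6  2.15] (tool after turn) [0.34 8.61 2.17] turn [-0.03  0.02 -0.44]
```

View pics/sR.png

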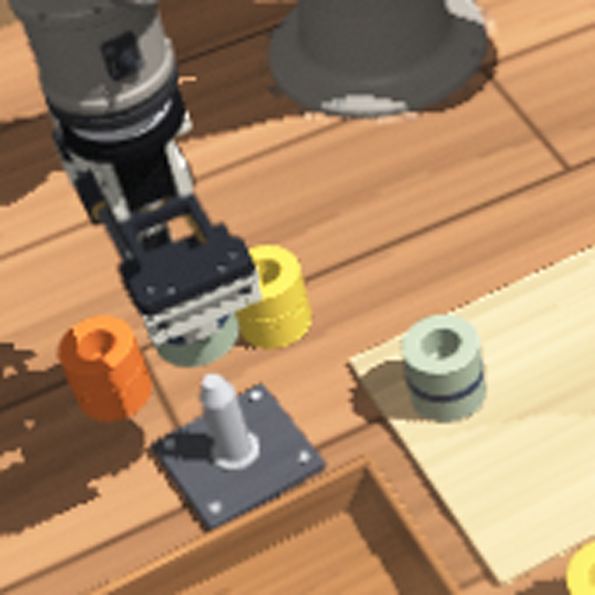

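Request:
step_arm(
  moves=[0,1,0.1,0,0,-0.2,1,0.05,1,0.1,0,0,-0.2,1,0.05,1,0.1,0,0,0,1,0.05,1,0.1,0,0,0,1,0.05,1,0.1,0,0,0,1,0.05,1,0.1,0,0,0,1,0.05,1,0.1,0,0,0,1,0.05,0.9,0.1,0,0,0,1],
)

```text
time: 41.8
tool_pos: [562.1, -290.6, 120.2]
tcp_rot: [-3.126, -0.009, 1.6]
contact_force: [-0.2, 0.5, -2.4]
grip_width: 59.0
```

Request:
step_arm(
  moves=[0,0.2,0,0,0,0,1,0,0,0,0,0,0,1],
)

```text
time: 41.97
tool_pos: [567.8, -288.7, 115.1]
tcp_rot: [-3.123, -0.012, 1.602]
contact_force: [-1.1, -0.5, -1.9]
grip_width: 59.1
```

```bash
python3 - <<'E'
from h import *
plan(575.5,-292,100,92)
E
```

```text
t 41.9667 pos [ 567.8 -288.7  115.1] rpy [-178.9   -0.7   91.8] w 59.1 F [-1.1 -0.5 -1.9]
shift rows (tool now) [-0.2   0.42  1.85] (tool after turn) [-0.18  0.38  1.86] turn [-0.27 -0.17 -0.05]
```

Request:
step_arm(
  moves=[-0.2,0.38,0.2,-0.27,-0.17,0,1,0,0,0.5,0,0,0,1,0,0,0.4,0,0,0,1,0,0,0,0,0,0,1],
)

```text
time: 42.3
tool_pos: [571.5, -291.6, 87.6]
tcp_rot: [-3.136, -0.003, 1.602]
contact_force: [-0.5, -0.4, -3.0]
grip_width: 59.5
```

```bash
python3 - <<'E'
from h import *
plan(575.5,-292,38,92)
shot("scene","sS",(90,120,310,330),2.8)
E
```

```text
t 42.3 pos [ 571.5 -291.6   87.6] rpy [-179.7   -0.2   91.8] w 59.5 F [-0.5 -0.4 -3. ]
shift rows (tool now) [-0.04  0.22  3.58] (tool after turn) [-0.03  0.2   3.58] turn [-0.09 -0.05 -0.05]
```

View pics/sS.png

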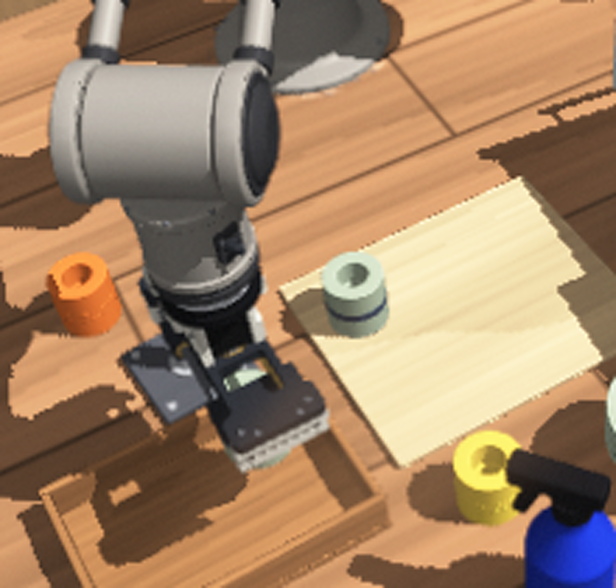

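Request:
step_arm(
  moves=[0,0.2,0.5,-0.1,-0.05,0,1,0,0,0.7,0,0,0,1,0,0,0.7,0,0,0,1,0,0,0.6,0,0,0,1,0,0,0.3,0,0,0,1,0,0,0,0,0,0,1],
)

```text
time: 42.85
tool_pos: [573.9, -293.2, 32.0]
tcp_rot: [3.139, 0.002, 1.599]
contact_force: [-0.3, 0.1, -1.9]
grip_width: 58.9
```

```bash
python3 - <<'E'
from h import *
plan(575.5,-292,38,92)
E
```

```text
t 42.85 pos [ 573.9 -293.2   32. ] rpy [1.799e+02 1.000e-01 9.160e+01] w 58.9 F [-0.3  0.1 -1.9]
shift rows (tool now) [0.06 0.08 0.8 ] (tool after turn) [0.06 0.08 0.8 ] turn [ 0.03  0.02 -0.09]
```

Request:
step_arm(
  moves=[0.06,0.08,0.3,0,0,0,1,0,0,0.2,0,0,0,1,0,0,0.1,0,0,0,1],
)

```text
time: 43.1
tool_pos: [576.2, -292.6, 20.7]
tcp_rot: [3.138, 0.003, 1.599]
contact_force: [-0.0, 0.5, -2.8]
grip_width: 59.0
```

Request:
step_arm(
  moves=[0,0,0.1,0,0,0,1,0,0,0.1,0,0,0,1],
)

```text
time: 43.27
tool_pos: [576.8, -292.8, 16.9]
tcp_rot: [3.137, 0.004, 1.599]
contact_force: [-0.5, -0.2, -2.3]
grip_width: 58.7
```

Request:
step_arm(
  moves=[0,0,0.1,0,0,0,1,0,0,0.1,0,0,0,1],
)

```text
time: 43.43
tool_pos: [576.9, -292.3, 15.5]
tcp_rot: [3.136, 0.004, 1.6]
contact_force: [-9.4, 4.6, 19.8]
grip_width: 59.3
```

Request:
step_arm(
  moves=[0,0,0,0,0,0,0.2,0,0,0,0,0,0,-0.2,0,0,0,0,0,0,-0.7,0,0,0,0,0,0,-0.7,0,0,0,0,0,0,-0.7,0,0,-0.2,0,0,0,-0.7,0,0,-0.5,0,0,0,-0.7,0,0,-1,0,0,0,-0.7],
)

```text
time: 44.1
tool_pos: [575.9, -291.7, 49.4]
tcp_rot: [3.139, 0.002, 1.6]
contact_force: [-0.2, 0.6, -1.0]
grip_width: 78.2
```

Request:
step_arm(
  moves=[0,0,-1,0,0,0,-0.7,0,0,-1,0,0,0,-1,0,0,-0.7,0,0,0,-1,0,0,0,0,0,0,-1],
)

```text
time: 44.43
tool_pos: [577.5, -292.9, 112.7]
tcp_rot: [3.132, 0.006, 1.599]
contact_force: [0.4, -0.3, 0.2]
grip_width: 90.1
```

```bash
python3 - <<'E'
from h import *
b=shot("top","tT")
plan(437.5,-137,110,90)
print(sleeves(b))
E
```

```text
t 44.4833 pos [ 577.2 -292.7  111.4] rpy [179.5   0.3  91.6] w 91.2 F [ 0.2 -0.8  0.3]
shift rows (tool now) [ 7.99 -6.77  1.07] (tool after turn) [ 7.78 -6.98  1.17] turn [0.12 0.08 0.41]
[([237, 114, 48, 50, 1883], [260.8, 138.6]), ([16, 130, 65, 110, 3756], [52.0, 177.8]), ([371, 189, 13, 18, 109], [375.9, 196.9]), ([84, 207, 26, 26, 440], [96.9, 219.3]), ([314, 253, 25, 24, 396], [326.3, 264.3])]
```

View pics/tT.png

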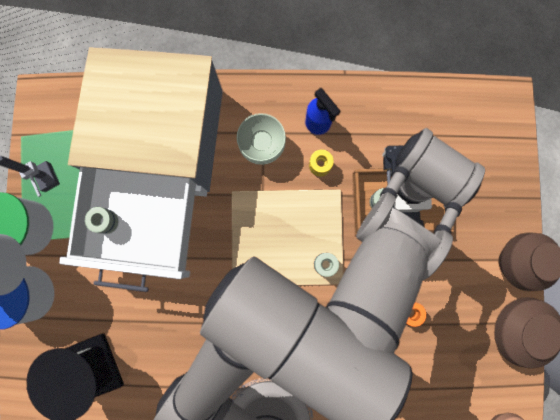

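```bash
python3 - <<'E'
from h import *
b=capture("top")[:,:,::-1]
c=cv2.resize(b[235:295,296:356],None,fx=8,fy=8,interpolation=cv2.INTER_CUBIC);cv2.imwrite("pics/tU.png",c)
E
```

```text
(no output)
```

View pics/tU.png

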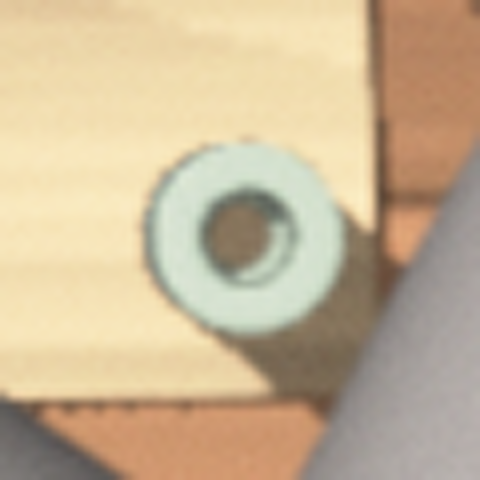

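```bash
python3 - <<'E'
from h import *
p=plane("top",[(326.6,264.3)],69)[0];print(p)
plan(p[0],p[1],130,90)
E
```

```text
[ 413.6815855 -142.1945845   69.       ]
t 44.5333 pos [ 576.4 -292.1  109.6] rpy [179.7   0.2  91.6] w 91.3 F [ 0.8  0.2 -0.2]
shift rows (tool now) [ 7.73 -7.92  0.  ] (tool after turn) [ 7.5  -8.14  0.08] turn [0.09 0.06 0.41]
```

Request:
step_arm(
  moves=[0.9,-0.95,-0.2,0,0,0.2,-1,0.92,-1,-0.2,0,0,0.2,-1,0.92,-1,-0.1,0,0,0,-1,0.92,-1,-0.1,0,0,0,-1,0.92,-1,-0.1,0,0,0,-1,0.92,-1,-0.1,0,0,0,-1,0.92,-1,0,0,0,0,-1,0.6,-0.7,0,0,0,0,-1],
)

```text
time: 45.2
tool_pos: [411.8, -145.8, 114.1]
tcp_rot: [-3.133, -0.005, 1.567]
contact_force: [0.2, -0.1, -0.2]
grip_width: 91.5
```

Request:
step_arm(
  moves=[0.2,-0.2,0,0,0,0,-1,0,0,0,0,0,0,-1],
)

```text
time: 45.37
tool_pos: [403.7, -138.6, 112.6]
tcp_rot: [-3.128, -0.007, 1.568]
contact_force: [1.2, 0.6, -0.2]
grip_width: 91.9
```

```bash
python3 - <<'E'
from h import *
plan(413.7,-142.2,36,90)
b=shot("scene","sV",(150,150,330,330),3.4)
b=shot("top","tV")
E
```

```text
t 45.3667 pos [ 403.7 -138.6  112.6] rpy [-179.2   -0.4   89.9] w 91.9 F [ 1.2  0.6 -0.2]
shift rows (tool now) [-0.22  0.57  4.92] (tool after turn) [-0.18  0.5   4.93] turn [-0.19 -0.11 -0.03]
```

View pics/sV.png

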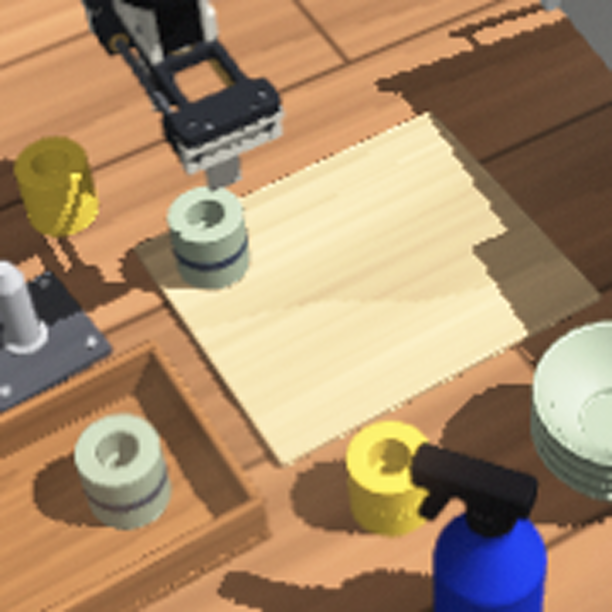

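```bash
python3 - <<'E'
from h import *
print(plane("scene",[(206.5/3.4-.5+150,211.5/3.4-.5+150)],69))
E
```

```text
[[ 410.96845611 -141.86563129   69.        ]]
```

Request:
step_arm(
  moves=[-0.18,0.4,0.3,-0.18,-0.1,0,-1,0,0.1,0.4,0,0,0,-1,0,0,0.5,0,0,0,-1,0,0,0,0,0,0,-1],
)

```text
time: 45.8
tool_pos: [419.7, -147.1, 87.1]
tcp_rot: [3.138, 0.003, 1.566]
contact_force: [-0.5, 0.2, 0.3]
grip_width: 92.2
```

```bash
python3 - <<'E'
from h import *
plan(413.7,-142.2,36,90)
E
```

```text
t 45.8 pos [ 419.7 -147.1   87.1] rpy [1.798e+02 1.000e-01 8.980e+01] w 92.2 F [-0.5  0.2  0.3]
shift rows (tool now) [ 0.25 -0.32  3.65] (tool after turn) [ 0.25 -0.3   3.65] turn [ 0.06  0.04 -0.06]
```

Request:
step_arm(
  moves=[0.22,-0.3,0.5,0.05,0,0,-1,0,0,0,0,0,0,-1],
)

```text
time: 45.97
tool_pos: [414.6, -143.7, 75.9]
tcp_rot: [-3.141, 0.002, 1.566]
contact_force: [0.3, 0.0, -0.2]
grip_width: 91.8
```

```bash
python3 - <<'E'
from h import *
plan(413,-142,36,90)
E
```

```text
t 45.9667 pos [ 414.6 -143.7   75.9] rpy [-1.80e+02  1.00e-01  8.97e+01] w 91.8 F [ 0.3  0.  -0.2]
shift rows (tool now) [ 0.09 -0.08  3.1 ] (tool after turn) [ 0.09 -0.08  3.1 ] turn [-0.01  0.03 -0.08]
```

Request:
step_arm(
  moves=[0.08,-0.08,0.6,0,0,0,-1,0,0,0.7,0,0,0,-1,0,0,0.7,0,0,0,-1,0,0,0.7,0,0,0,-1,0,0,0.3,0,0,0,-1,0,0,0,0,0,0,-1],
)

```text
time: 46.47
tool_pos: [418.3, -146.1, 15.7]
tcp_rot: [3.137, 0.005, 1.564]
contact_force: [0.8, -0.5, -0.3]
grip_width: 91.9
```

```bash
python3 - <<'E'
from h import *
plan(413,-142,36,90)
E
```

```text
t 46.4667 pos [ 418.3 -146.1   15.7] rpy [179.8   0.3  89.6] w 91.9 F [ 0.8 -0.5 -0.3]
shift rows (tool now) [ 0.2  -0.26  0.09] (tool after turn) [ 0.21 -0.26  0.09] turn [ 0.06  0.07 -0.09]
```

Request:
step_arm(
  moves=[0.2,-0.25,0,0.05,0.05,-0.1,-1,0,0,0,0,0,0,-1],
)

```text
time: 46.63
tool_pos: [413.7, -142.4, 16.3]
tcp_rot: [3.141, 0.001, 1.572]
contact_force: [-0.1, 0.1, -0.0]
grip_width: 92.1
```

Request:
step_arm(
  moves=[0,0,0,0,0,0,1,0,0,0,0,0,0,1,0,0,0,0,0,0,1,0,0,0,0,0,0,1,0,0,0,0,0,0,1,0,0,0,0,0,0,1,0,0,0,0,0,0,1],
)

```text
time: 47.22
tool_pos: [414.7, -142.9, 18.9]
tcp_rot: [3.138, 0.003, 1.572]
contact_force: [0.6, 0.8, -1.8]
grip_width: 60.3
```

Request:
step_arm(
  moves=[0,0,-0.5,0,0,0,1,0,0,-1,0,0,0,1,0,0,-1,0,0,0,1,0,0,-1,0,0,0,1,0,0,-1,0,0,0,1,0,0,-1,0,0,0,1,0,0,-1,0,0,0,1,0,0,-0.3,0,0,0,1],
)

```text
time: 47.88
tool_pos: [410.4, -140.4, 155.8]
tcp_rot: [-3.133, -0.004, 1.572]
contact_force: [1.0, 0.6, -2.9]
grip_width: 59.8
```

```bash
python3 - <<'E'
from h import *
plan(405.5,-304.5,150,90)
b=shot("scene","sW",(150,120,330,300),3.4)
E
```

```text
t 47.8833 pos [ 410.4 -140.4  155.8] rpy [-179.5   -0.2   90.1] w 59.8 F [ 1.   0.6 -2.9]
shift rows (tool now) [-8.21 -0.24  1.36] (tool after turn) [-8.21 -0.25  1.39] turn [-0.12 -0.06  0.02]
```

View pics/sW.png

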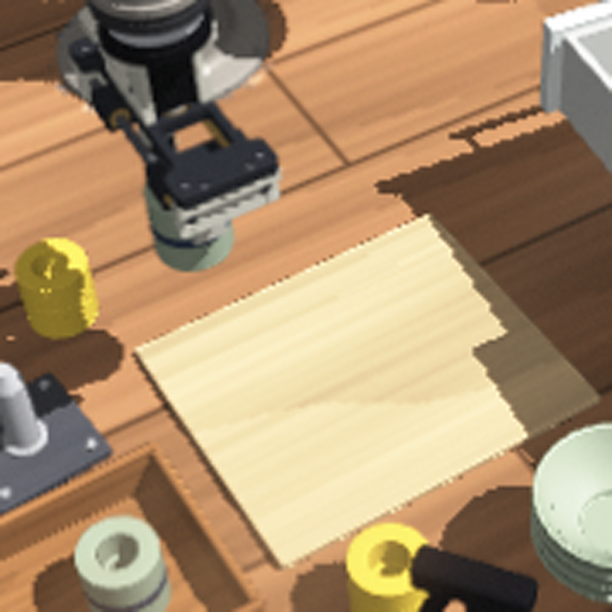

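Request:
step_arm(
  moves=[-1,0,0,0,0,0,1,-1,-0.02,0,0,0,0,1,-1,-0.02,0,0,0,0,1,-1,-0.02,0,0,0,0,1,-1,-0.02,0,0,0,0,1,-1,-0.02,0,0,0,0,1,-1,-0.02,0,0,0,0,1,-0.6,0,0,0,0,0,1],
)

```text
time: 48.6
tool_pos: [403.9, -292.5, 143.3]
tcp_rot: [-3.122, -0.016, 1.577]
contact_force: [0.2, 0.6, -2.9]
grip_width: 60.2
```

Request:
step_arm(
  moves=[0,0,0,0,0,0,1,0,0,0,0,0,0,1],
)

```text
time: 48.77
tool_pos: [402.7, -293.8, 140.3]
tcp_rot: [-3.119, -0.019, 1.573]
contact_force: [0.4, 0.3, -3.4]
grip_width: 59.5
```

```bash
python3 - <<'E'
from h import *
plan(405.5,-304.8,145,90)
E
```

```text
t 48.7667 pos [ 402.7 -293.8  140.3] rpy [-178.7   -1.1   90.2] w 59.5 F [ 0.4  0.3 -3.4]
shift rows (tool now) [-0.57  0.16  0.85] (tool after turn) [-0.55  0.14  0.86] turn [-0.32 -0.27  0.04]
```

Request:
step_arm(
  moves=[-0.55,0.12,0.2,-0.32,-0.27,0,1,0,0,0.3,0,0,0,1,0,0,0.3,0,0,0,1,0,0,0,0,0,0,1],
)

```text
time: 49.1
tool_pos: [404.2, -300.4, 120.8]
tcp_rot: [-3.138, -0.005, 1.575]
contact_force: [-0.3, 0.3, -3.3]
grip_width: 59.6
```

```bash
python3 - <<'E'
from h import *
plan(405.5,-304.8,100,90)
E
```

```text
t 49.1 pos [ 404.2 -300.4  120.8] rpy [-179.8   -0.3   90.2] w 59.6 F [-0.3  0.3 -3.3]
shift rows (tool now) [-0.23  0.07  2.14] (tool after turn) [-0.22  0.06  2.14] turn [-0.05 -0.07  0.06]
```

Request:
step_arm(
  moves=[-0.22,0.05,0.2,-0.05,-0.07,0,1,0,0,0,0,0,0,1,0,0,0.3,0,0,0,1,0,0,0,0,0,0,1],
)

```text
time: 49.43
tool_pos: [405.5, -302.8, 109.5]
tcp_rot: [-3.14, -0.002, 1.577]
contact_force: [-1.6, -0.2, -3.9]
grip_width: 59.8
```

```bash
python3 - <<'E'
from h import *
plan(405.5,-304.8,100,90)
E
```

```text
t 49.4333 pos [ 405.5 -302.8  109.5] rpy [-1.799e+02 -1.000e-01  9.040e+01] w 59.8 F [-1.6 -0.2 -3.9]
shift rows (tool now) [-0.1   0.    1.57] (tool after turn) [-0.1   0.    1.57] turn [-0.02 -0.02  0.09]
```

Request:
step_arm(
  moves=[-0.1,0,0.3,0,0,0,1,0,0,0.3,0,0,0,1,0,0,0.3,0,0,0,1,0,0,0,0,0,0,1],
)

```text
time: 49.77
tool_pos: [405.8, -305.0, 89.9]
tcp_rot: [-3.141, -0.001, 1.577]
contact_force: [0.6, -0.6, -4.3]
grip_width: 59.9
```

```bash
python3 - <<'E'
from h import *
plan(405.5,-304.8,100,90)
E
```

```text
t 49.7667 pos [ 405.8 -305.    89.9] rpy [-1.80e+02 -1.00e-01  9.04e+01] w 59.9 F [ 0.6 -0.6 -4.3]
shift rows (tool now) [ 0.01 -0.01  0.59] (tool after turn) [ 0.01 -0.01  0.59] turn [-0.01 -0.02  0.09]
```

Well centred. Lower to and past the hang height (reported ≈ 72).

Request:
step_arm(
  moves=[0,0,0.3,0,0,0,1,0,0,0.2,0,0,0,1,0,0,0.1,0,0,0,1],
)

```text
time: 50.02
tool_pos: [405.6, -305.0, 76.6]
tcp_rot: [-3.141, -0.001, 1.577]
contact_force: [0.1, 0.4, -3.3]
grip_width: 59.9
```

Request:
step_arm(
  moves=[0,0,0.2,0,0,0,1,0,0,0.2,0,0,0,1],
)

```text
time: 50.18
tool_pos: [404.9, -304.4, 69.4]
tcp_rot: [-3.139, -0.002, 1.577]
contact_force: [-9.4, 5.6, 36.4]
grip_width: 59.8
```

Request:
step_arm(
  moves=[0,0,0.2,0,0,0,1,0,0,0.2,0,0,0,1],
)

```text
time: 50.35
tool_pos: [405.0, -305.6, 68.1]
tcp_rot: [-3.141, 0.002, 1.579]
contact_force: [-11.7, 8.4, 37.8]
grip_width: 59.8
```

Request:
step_arm(
  moves=[0,0,-0.3,0,0,0,1,0,0,-0.6,0,0,0,1,0,0,-0.8,0,0,0,1,0,0,-0.8,0,0,0,1,0,0,-0.8,0,0,0,1,0,0,-0.8,0,0,0,1,0,0,0,0,0,0,1],
)

```text
time: 50.93
tool_pos: [405.7, -306.2, 154.8]
tcp_rot: [3.139, 0.006, 1.579]
contact_force: [1.4, -0.7, -2.3]
grip_width: 60.1
```

```bash
python3 - <<'E'
from h import *
plan(578,-392,130,92)
shot("scene","sX",(90,120,260,290),3.5)
E
```

```text
t 50.9333 pos [ 405.7 -306.2  154.8] rpy [179.9   0.3  90.5] w 60.1 F [ 1.4 -0.7 -2.3]
shift rows (tool now) [-4.34  8.57  2.39] (tool after turn) [-4.59  8.46  2.34] turn [ 0.03  0.09 -0.39]
```

View pics/sX.png

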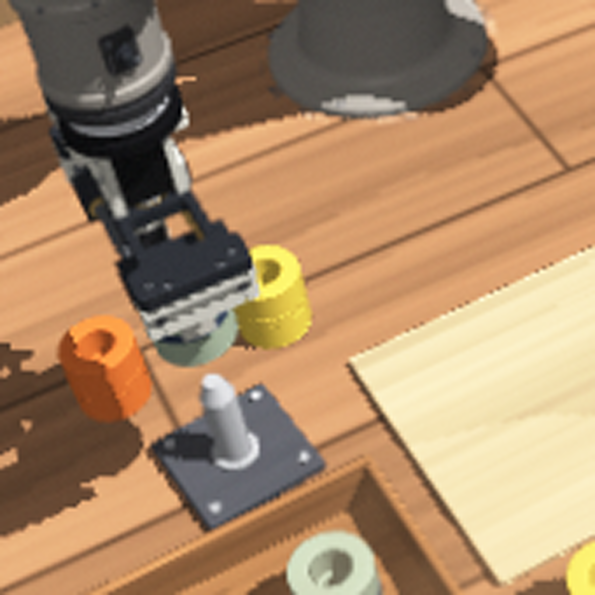

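Request:
step_arm(
  moves=[-0.5,1,0.1,0,0.05,-0.2,1,-0.52,1,0.1,0,0,-0.2,1,-0.52,1,0.1,0,0,0,1,-0.52,1,0.1,0,0,0,1,-0.52,1,0.1,0,0,0,1,-0.52,1,0.1,0,0,0,1,-0.52,1,0,0,0,0,1,-0.5,0.9,0,0,0,0,1],
)

```text
time: 51.65
tool_pos: [565.5, -381.4, 126.1]
tcp_rot: [-3.13, -0.011, 1.606]
contact_force: [-0.0, 0.0, -2.6]
grip_width: 59.9
```

Request:
step_arm(
  moves=[-0.1,0.2,0,0,0,0,1,0,0,0,0,0,0,1],
)

```text
time: 51.82
tool_pos: [571.4, -383.7, 120.1]
tcp_rot: [-3.127, -0.014, 1.607]
contact_force: [-0.6, 0.6, -3.6]
grip_width: 59.8
```

```bash
python3 - <<'E'
from h import *
plan(578,-392,100,92)
E
```

```text
t 51.8167 pos [ 571.4 -383.7  120.1] rpy [-179.2   -0.8   92.1] w 59.8 F [-0.6  0.6 -3.6]
shift rows (tool now) [-0.46  0.35  2.09] (tool after turn) [-0.43  0.32  2.11] turn [-0.21 -0.2   0.02]
```

Request:
step_arm(
  moves=[-0.4,0.32,0.2,-0.2,-0.2,0,1,0,0,0.5,0,0,0,1,0,0,0.5,0,0,0,1,0,0,0,0,0,0,1],
)

```text
time: 52.15
tool_pos: [575.3, -390.3, 89.8]
tcp_rot: [-3.137, -0.003, 1.607]
contact_force: [-0.7, 0.6, -3.8]
grip_width: 59.7
```

```bash
python3 - <<'E'
from h import *
plan(578,-392,40,92)
E
```

```text
t 52.15 pos [ 575.3 -390.3   89.8] rpy [-179.7   -0.2   92.1] w 59.7 F [-0.7  0.6 -3.8]
shift rows (tool now) [-0.1   0.15  3.59] (tool after turn) [-0.09  0.13  3.59] turn [-0.06 -0.04  0.02]
```

Request:
step_arm(
  moves=[-0.1,0.13,0.5,-0.05,-0.05,0,1,0,0,0.7,0,0,0,1,0,0,0.7,0,0,0,1,0,0,0.7,0,0,0,1,0,0,0.3,0,0,0,1,0,0,0,0,0,0,1],
)

```text
time: 52.65
tool_pos: [576.3, -392.0, 27.8]
tcp_rot: [-3.141, 0.001, 1.606]
contact_force: [0.3, -0.0, -3.6]
grip_width: 60.0
```

Request:
step_arm(
  moves=[0,0,0.2,0,0,0,1,0,0,0.1,0,0,0,1],
)

```text
time: 52.82
tool_pos: [576.5, -392.2, 22.1]
tcp_rot: [3.141, 0.002, 1.606]
contact_force: [0.4, -0.4, -3.8]
grip_width: 59.5
```

Request:
step_arm(
  moves=[0,0,0.1,0,0,0,1,0,0,0.1,0,0,0,1],
)

```text
time: 52.98
tool_pos: [577.1, -392.8, 19.1]
tcp_rot: [3.14, 0.004, 1.605]
contact_force: [0.9, 1.3, -3.0]
grip_width: 59.7
```

Request:
step_arm(
  moves=[0,0,0.1,0,0,0,1,0,0,0.1,0,0,0,1],
)

```text
time: 53.15
tool_pos: [577.5, -392.5, 17.7]
tcp_rot: [3.139, 0.004, 1.606]
contact_force: [-6.0, 6.0, 13.7]
grip_width: 59.9
```

Request:
step_arm(
  moves=[0,0,0,0,0,0,0.2,0,0,0,0,0,0,-0.2,0,0,0,0,0,0,-0.7,0,0,0,0,0,0,-0.7,0,0,0,0,0,0,-0.7,0,0,-0.2,0,0,0,-0.7,0,0,-0.5,0,0,0,-0.7,0,0,-1,0,0,0,-0.7],
)

```text
time: 53.82
tool_pos: [577.4, -392.4, 52.9]
tcp_rot: [3.138, 0.004, 1.606]
contact_force: [-0.4, -0.3, 0.0]
grip_width: 78.0
```

Request:
step_arm(
  moves=[0,0,-1,0,0,0,-0.7,0,0,-1,0,0,0,-0.7,0,0,-1,0,0,0,1,0,0,-1,0,0,0,1,0,0,-1,0,0,0,1,0,0,-1,0,0,0,1,0,0,0,0,0,0,1],
)

```text
time: 54.4
tool_pos: [578.5, -393.3, 190.3]
tcp_rot: [3.129, 0.013, 1.605]
contact_force: [-0.1, 0.1, 0.5]
grip_width: 49.5
```

```bash
python3 - <<'E'
from h import *
b=shot("scene","sY",(90,150,350,370),3)
plan(330,338,240,84.8)
E
```

```text
t 54.45 pos [ 578.  -392.9  188.3] rpy [179.4   0.6  92. ] w 45.3 F [ 0.1  0.2 -0.1]
shift rows (tool now) [ 36.93 -11.11  -2.02] (tool after turn) [ 35.27 -15.66  -1.48] turn [0.17 0.15 1.8 ]
```

View pics/sY.png

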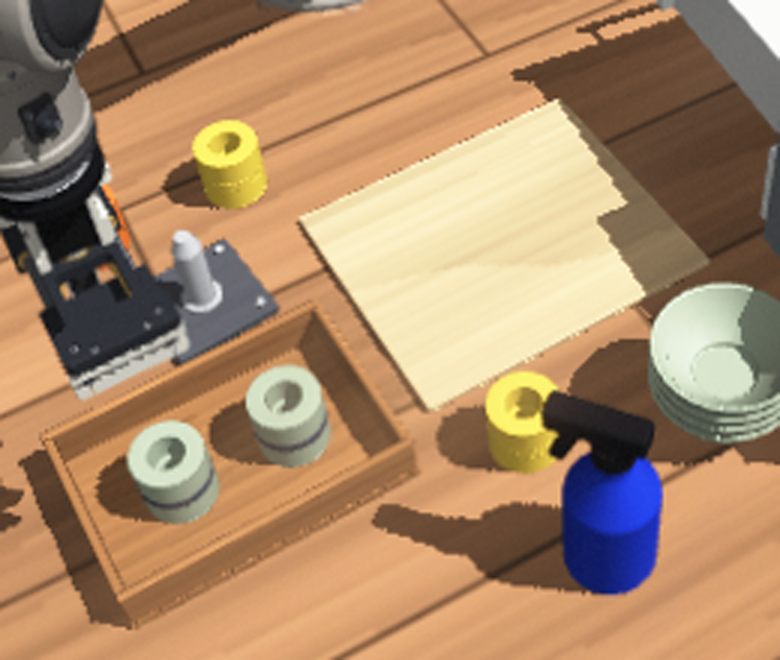

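Request:
step_arm(
  moves=[0,0,-0.5,0,0,-1,1,0,0,-0.5,0,0,-1,1,0,0,-0.5,0,0,-1,1,0,0,-0.5,0,0,-1,1,0,0,-0.5,0,0,-1,1,0,0,-0.3,0,0,-1,1,0,0,0,0,0,-1,1,0,0,0,0,0,-1,1],
)

```text
time: 55.12
tool_pos: [574.8, -390.3, 239.9]
tcp_rot: [3.142, 0.004, 2.188]
contact_force: [0.9, 0.3, -0.4]
grip_width: 0.4
```

Request:
step_arm(
  moves=[0,0,0,0,0,-1,1,0,0,0,0,0,-1,1,0,0,0,0,0,-1,1,0,0,0,0,0,-1,1,0,0,0,0,0,-1,1,0,0,0,0,0,-1,1,0,0,0,0,0,-1,1,0,0,0,0,0,-1,1],
)

```text
time: 55.78
tool_pos: [572.0, -388.1, 230.5]
tcp_rot: [3.139, -0.011, 2.776]
contact_force: [-0.1, 0.1, -0.1]
grip_width: 0.5
```

Request:
step_arm(
  moves=[0,0,0,0,0,-1,1,0,0,0,0,0,-1,1,0,0,0,0,0,-0.5,1,0,0,0,0,0,0,1],
)

```text
time: 56.12
tool_pos: [570.5, -386.9, 225.4]
tcp_rot: [3.133, -0.017, 2.963]
contact_force: [-1.0, -0.0, -1.3]
grip_width: 0.8
```

```bash
python3 - <<'E'
from h import *
plan(430,-40,250,175)
E
```

```text
t 56.1167 pos [ 570.5 -386.9  225.4] rpy [179.5  -1.  169.7] w 0.8 F [-1.  -0.  -1.3]
shift rows (tool now) [10.   15.82  0.19] (tool after turn) [ 8.51 16.67 -0.13] turn [ 0.14 -0.24 -1.32]
```

Request:
step_arm(
  moves=[0.55,1,0,0,-0.1,-0.3,1,0.53,1,-0.1,0,-0.1,-0.3,1,0.51,1,-0.1,0,0,-0.3,1,0.51,1,-0.1,0,0,-0.3,1,0.51,1,-0.1,0,0,-0.1,1,0.51,1,-0.1,0,0,0,1,0.51,1,-0.1,0,0,0,1,0.51,1,-0.1,0,0,0,1],
)

```text
time: 56.78
tool_pos: [502.1, -213.6, 232.4]
tcp_rot: [3.126, -0.014, 3.041]
contact_force: [0.1, 0.7, 0.1]
grip_width: 0.8
```

Request:
step_arm(
  moves=[0.51,1,-0.1,0,0,0,1,0.51,1,-0.1,0,0,0,1,0.51,1,-0.1,0,0,0,1,0.51,1,-0.1,0,0,0,1,0.51,1,-0.1,0,0,0,1,0.51,1,-0.1,0,0,0,1,0.5,1,-0.1,0,0,0,1,0.5,1,-0.1,0,0,0,1],
)

```text
time: 57.45
tool_pos: [431.1, -36.9, 249.2]
tcp_rot: [3.123, -0.021, 3.028]
contact_force: [-0.2, -0.5, -0.7]
grip_width: 0.5
```

```bash
python3 - <<'E'
from h import *
plan(300,341,240,175)
E
```

```text
t 57.45 pos [431.1 -36.9 249.2] rpy [178.9  -1.2 173.5] w 0.5 F [-0.2 -0.5 -0.7]
shift rows (tool now) [ 8.63 17.99  2.07] (tool after turn) [ 8.18 18.25  1.56] turn [ 0.27 -0.3  -0.38]
```

Request:
step_arm(
  moves=[0.46,1,0,0.1,-0.1,-0.1,1,0.46,1,0,0.1,-0.1,-0.1,1,0.46,1,0,0.1,-0.1,-0.1,1,0.46,1,0,0,0,0,1,0.46,1,0,0,0,0,1,0.46,1,0,0,0,0,1,0.46,1,0,0,0,0,1,0.46,1,0,0,0,0,1],
)

```text
time: 58.12
tool_pos: [367.4, 137.5, 247.7]
tcp_rot: [-3.138, -0.002, 3.036]
contact_force: [-0.5, -1.5, -1.2]
grip_width: 0.7
```

Request:
step_arm(
  moves=[0.46,1,0,0,0,0,1,0.46,1,0,0,0,0,1,0.46,1,0,0,0,0,1,0.46,1,0,0,0,0,1,0.46,1,0,0,0,0,1,0.46,1,0,0,0,0,1,0.46,1,0,0,0,0,1,0.46,1,0,0,0,0,1],
)

```text
time: 58.78
tool_pos: [304.8, 311.6, 244.3]
tcp_rot: [-3.136, -0.006, 3.024]
contact_force: [0.3, -0.1, -0.4]
grip_width: 0.5
```

```bash
python3 - <<'E'
from h import *
plan(300,341,240,175)
E
```

```text
t 58.7833 pos [304.8 311.6 244.3] rpy [-179.7   -0.3  173.3] w 0.5 F [ 0.3 -0.1 -0.4]
shift rows (tool now) [0.4  1.44 1.31] (tool after turn) [0.37 1.44 1.32] turn [-0.08 -0.09 -0.43]
```

Request:
step_arm(
  moves=[0.1,0.8,0.3,-0.1,-0.1,-0.2,1,0.1,0.5,0.5,0,0,-0.2,1,0,0.1,1,0,0,0,1,0,0,1,0,0,0,1,0,0,1,0,0,0,1,0,0,0.7,0,0,0,1,0,0,0.4,0,0,0,1,0,0,0,0,0,0,1],
)

```text
time: 59.45
tool_pos: [299.8, 343.1, 137.5]
tcp_rot: [-3.14, -0.003, 3.053]
contact_force: [-0.3, -0.1, 0.1]
grip_width: 0.3
```

```bash
python3 - <<'E'
from h import *
plan(335,338,155,175)
b=shot("top","tZ",(40,120,260,340),2.7)
E
```

```text
t 59.45 pos [299.8 343.1 137.5] rpy [-179.9   -0.2  174.9] w 0.3 F [-0.3 -0.1  0.1]
shift rows (tool now) [-1.78 -0.1   0.22] (tool after turn) [-1.78 -0.1   0.23] turn [-0.03 -0.04 -0.02]
```

View pics/tZ.png

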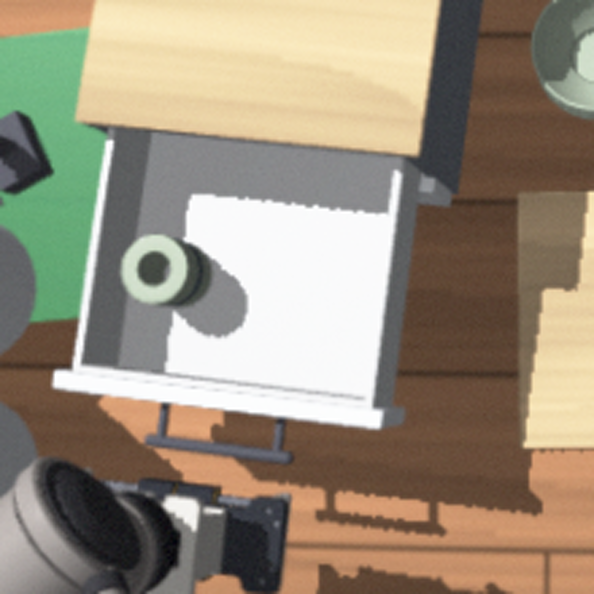

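Request:
step_arm(
  moves=[-0.6,0,0.2,0,0,0,1,-0.6,0,0,0,0,0,1,-0.5,0,0,0,0,0,1,-0.2,0,0,0,0,0,1,-0.2,0,0,0,0,0,1,-0.2,0,0,0,0,0,1,-0.2,0,0,0,0,0,1,-0.2,0,0,0,0,0,1],
)

```text
time: 60.17
tool_pos: [361.3, 338.5, 136.9]
tcp_rot: [3.139, 0.001, 3.05]
contact_force: [-1.7, 1.1, -0.6]
grip_width: 0.6
```

Request:
step_arm(
  moves=[-0.3,0,0,0,0,0,1,-0.4,0,0,0,0,0,1,-0.4,0,0,0,0,0,1,-0.4,0,0,0,0,0,1,-0.4,0,0,0,0,0,1,-0.4,0,0,0,0,0,1,-0.4,0,0,0,0,0,1,-0.4,0,0,0,0,0,1],
)

```text
time: 60.83
tool_pos: [428.3, 331.8, 136.9]
tcp_rot: [3.141, -0.0, 3.052]
contact_force: [-1.6, -0.9, -0.5]
grip_width: 0.1
```

```bash
python3 - <<'E'
from h import *
plan(558,317,155,175)
b=shot("top","tZ2",(40,120,260,340),2.7)
E
```

```text
t 60.8333 pos [428.3 331.8 136.9] rpy [179.9  -0.  174.8] w 0.1 F [-1.6 -0.9 -0.5]
shift rows (tool now) [-6.53 -0.16  0.19] (tool after turn) [-6.53 -0.17  0.19] turn [ 0.02 -0.01 -0.04]
```

View pics/tZ2.png

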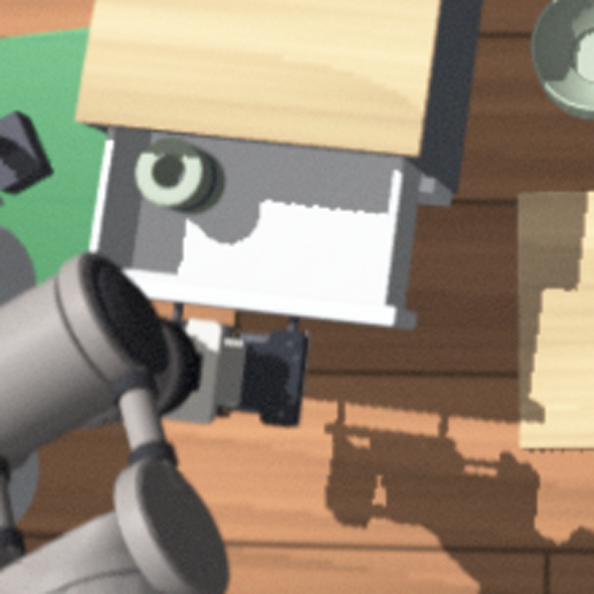

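Moving well with the sleeve upright. Continue.

Request:
step_arm(
  moves=[-0.3,0,0,0,0,0,1,-0.4,0,0,0,0,0,1,-0.4,0,0,0,0,0,1,-0.4,0,0,0,0,0,1,-0.4,0,0,0,0,0,1,-0.4,0,0,0,0,0,1,-0.4,0,0,0,0,0,1,-0.4,0,0,0,0,0,1],
)

```text
time: 61.55
tool_pos: [497.3, 325.2, 136.9]
tcp_rot: [3.141, 0.0, 3.051]
contact_force: [-1.2, -1.0, 0.7]
grip_width: 0.2
```

Request:
step_arm(
  moves=[-0.4,0,0,0,0,0,1,-0.4,0,0,0,0,0,1,-0.4,0,0,0,0,0,1,-0.4,0,0,0,0,0,1,-0.3,0,0,0,0,0,1,-0.2,0,0,0,0,0,1],
)

```text
time: 62.05
tool_pos: [545.1, 320.6, 136.7]
tcp_rot: [3.141, 0.001, 3.051]
contact_force: [-1.6, -0.1, 0.0]
grip_width: 0.5
```

Request:
step_arm(
  moves=[-0.2,0,0,0,0,0,1,-0.2,0,0,0,0,0,1,-0.2,0,0,0,0,0,1],
)

```text
time: 62.3
tool_pos: [550.2, 320.1, 136.7]
tcp_rot: [-3.14, -0.016, 3.051]
contact_force: [-21.3, -0.3, 12.5]
grip_width: 0.5
```

Request:
step_arm(
  moves=[-0.15,0,0,0,0,0,1,-0.15,0,0,0,0,0,1],
)

```text
time: 62.47
tool_pos: [549.6, 320.0, 136.9]
tcp_rot: [-3.137, -0.03, 3.053]
contact_force: [-10.5, -1.4, 5.6]
grip_width: 0.6
```

Request:
step_arm(
  moves=[-0.15,0,0,0,0,0,1,-0.15,0,0,0,0,0,1],
)

```text
time: 62.63
tool_pos: [549.1, 320.0, 137.1]
tcp_rot: [-3.134, -0.044, 3.055]
contact_force: [-11.8, -1.8, 6.5]
grip_width: 0.5
```

Request:
step_arm(
  moves=[0.5,0,0,0,0,0,1,1,0,0,0,0,0,1,1,0,0,0,0,0,1,1,0,-0.5,0,0,0,1,1,0,-1,0,0,0,1,1,0,-1,0,0,0,1,1,0,-1,0,0,0,1,1,0,-1,0,0,0,1],
)

```text
time: 63.3
tool_pos: [400.1, 333.2, 231.7]
tcp_rot: [-3.131, -0.049, 3.053]
contact_force: [0.4, 0.6, 1.2]
grip_width: 0.4
```

```bash
python3 - <<'E'
from h import *
plan(558,317,155,175)
b=shot("top","tZ3")
b=shot("scene","sZ3")
E
```

```text
t 63.3 pos [400.1 333.2 231.7] rpy [-179.4   -2.8  174.9] w 0.4 F [0.4 0.6 1.2]
shift rows (tool now) [-8.17 -0.06  4.54] (tool after turn) [-7.93 -0.12  4.93] turn [-0.14 -0.69 -0.01]
```

View pics/tZ3.png

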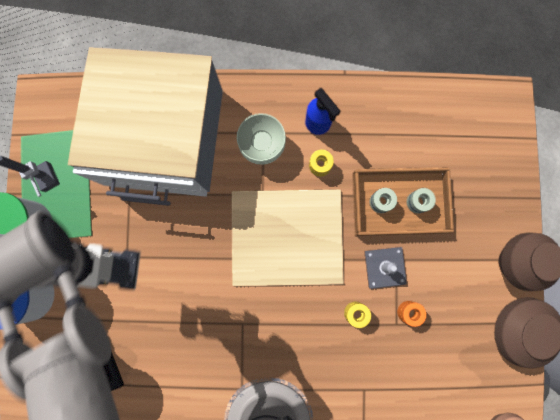

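View pics/sZ3.png

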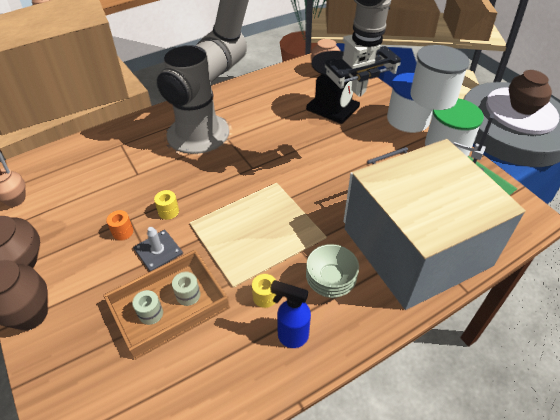

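```bash
python3 - <<'E'
import cv2
t=cv2.imread("pics/tZ3.png")
cv2.imwrite("pics/tZ4.png",cv2.resize(t[150:240,60:230],None,fx=4.5,fy=4.5,interpolation=cv2.INTER_CUBIC))
s=cv2.imread("pics/sZ3.png")
cv2.imwrite("pics/sZ4.png",cv2.resize(s[130:290,330:480],None,fx=3.7,fy=3.7,interpolation=cv2.INTER_CUBIC))
E
```

```text
(no output)
```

View pics/tZ4.png

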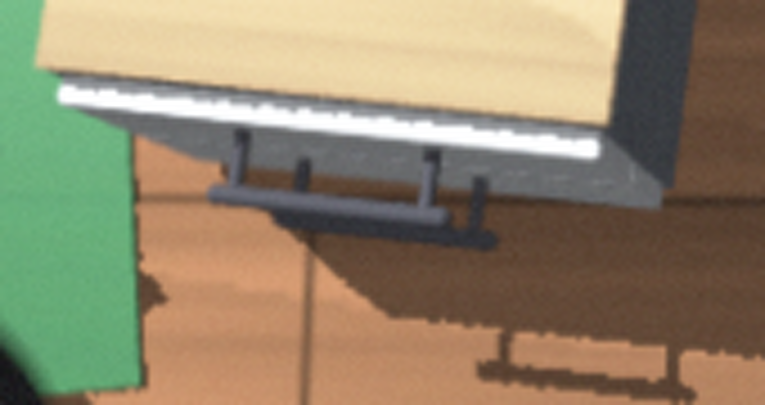

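View pics/sZ4.png

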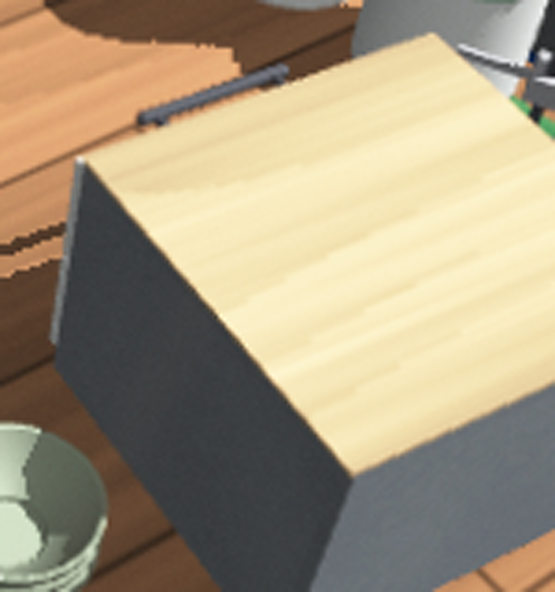

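```bash
python3 - <<'E'
from h import *
f=lambda L,x,y,k:[((u+.5)/k-.5+x,(v+.5)/k-.5+y) for u,v in L]
print(plane("top",f([(212,193),(445,216)],60,150,4.5),172).round(1).tolist())
print(plane("scene",f([(142,119),(284,72)],330,130,3.7),172).round(1).tolist())
E
```

```text
[[574.5, 377.0, 172.0], [563.1, 253.2, 172.0]]
[[560.1, 253.0, 172.0], [574.3, 374.5, 172.0]]
```

Request:
step_arm(
  moves=[-0.5,0,1,0,-0.4,0,1,-1,0,1,0,-0.3,0,1,-1,0,1,0,0,0,1,-1,0,1,0,0,0,1,-1,0,0.6,0,0,0,1,-0.5,0,0,0,0,0,1,0,0,0,0,0,0,1],
)

```text
time: 63.98
tool_pos: [507.1, 327.7, 140.4]
tcp_rot: [3.141, 0.017, 3.06]
contact_force: [-0.8, 0.1, 0.3]
grip_width: 0.5
```

```bash
python3 - <<'E'
from h import *
plan(540,320,157,175)
E
```

```text
t 63.9833 pos [507.1 327.7 140.4] rpy [180.    1.  175.3] w 0.5 F [-0.8  0.1  0.3]
shift rows (tool now) [-1.67 -0.25  0.3 ] (tool after turn) [-1.67 -0.24  0.27] turn [0.01 0.24 0.09]
```

Request:
step_arm(
  moves=[-0.6,-0.25,0.2,0,0.24,0.1,1,-0.6,0,0,0,0,0,1,-0.3,0,0,0,0,0,1,-0.2,0,0,0,0,0,1],
)

```text
time: 64.32
tool_pos: [540.5, 320.1, 137.5]
tcp_rot: [3.141, -0.001, 3.053]
contact_force: [-0.6, -0.9, -0.3]
grip_width: 0.8
```

Request:
step_arm(
  moves=[-0.25,0,0,0,0,0,1,-0.25,0,0,0,0,0,1],
)

```text
time: 64.48
tool_pos: [550.4, 319.8, 138.7]
tcp_rot: [3.14, -0.001, 3.054]
contact_force: [-0.9, 1.2, -0.2]
grip_width: 0.3
```

Request:
step_arm(
  moves=[-0.25,0,0,0,0,0,1,-0.25,0,0,0,0,0,1],
)

```text
time: 64.65
tool_pos: [550.0, 319.7, 138.7]
tcp_rot: [-3.139, -0.023, 3.056]
contact_force: [-19.6, -0.9, 10.3]
grip_width: 0.9
```

Request:
step_arm(
  moves=[0.5,0,0,0,0,0,1,1,0,0,0,0,0,1,1,0,0,0,0,0,1,1,0,-0.5,0,0,0,1,1,0,-1,0,0,0,1,1,0,-1,0,0,0,1,0.5,0,-0.5,0,0,0,1,0,0,0,0,0,0,1],
)

```text
time: 65.32
tool_pos: [423.7, 331.3, 204.9]
tcp_rot: [-3.139, -0.027, 3.059]
contact_force: [1.5, 0.9, 0.3]
grip_width: 0.5
```

```bash
python3 - <<'E'
from h import *
plan(540,320,157,175)
b=shot("top","tF",(40,40,480,320),1.8)
E
```

```text
t 65.3167 pos [423.7 331.3 204.9] rpy [-179.8   -1.5  175.3] w 0.5 F [1.5 0.9 0.3]
shift rows (tool now) [-5.93 -0.07  3.34] (tool after turn) [-5.84 -0.05  3.49] turn [-0.04 -0.39  0.07]
```

View pics/tF.png

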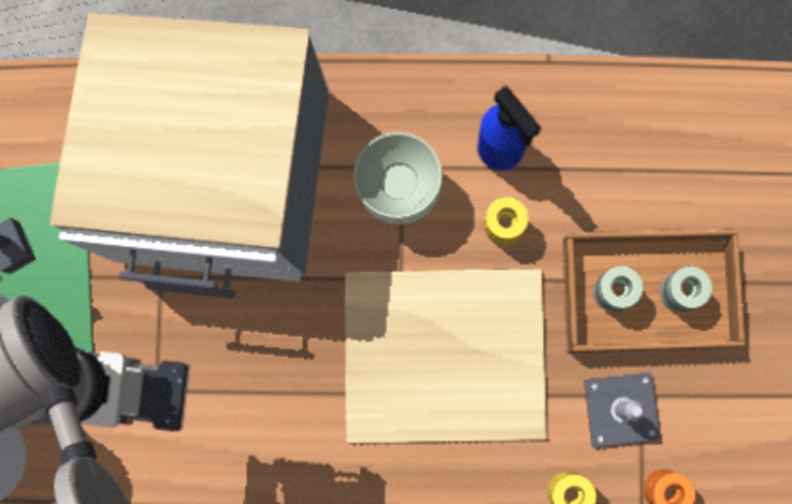

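The last picture shows the drawer shut at (165,250). Two sleeves stand in the crate at (620,289) and (687,289). The bowls and the spray bottle are where they started, and the arm is clear.

```bash
python3 -c "
from plant import *
print(close_job())"
```

```text
the job is handed in; nothing more can be done
None
```

The job is handed in. All three sleeves on the board were gauged one at a time, and each was put away before the next was tried.

| Sleeve | Gauge result | Where it is now |
|---|---|---|
| First | Went right down to the base (45 N at the base height) | Upright in the top drawer |
| Second | Hung up partway at the expected height (about 40 N) | Upright in the crate |
| Third (found knocked about 25 mm aside before its turn, so I located it again) | Hung up partway at the expected height (about 37 N) | Upright in the crate |

**Last checks:**
- **Crate:** both sleeves stand upright in the last picture.
- **Drawer:** a second push met the stop (about 20 N) at the same place as the first, and its front looks flush with the lower drawer. The camera measured 210 mm of closing travel against the expected 213 mm, which I put down to measuring error. The sleeve inside was last seen upright about a third of the way through closing; I could not see it after that.
- **Surroundings:** the bowls and spray bottle are where they started, and the arm is clear of everything. The clock stood at about 65 s.

**Problems along the way:**
- **Fingertip height:** a touch on the work surface showed the fingertips end about 22 mm above the reported tool point, not at it. My first two pulls on the drawer handle slipped off because of this, and I corrected for it from then on.
- **Touch test:** during it the force reading stayed near zero, so I judged contact from the position alone.

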